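Two optics kits in a two-tier carrier

ROBOT

A 7-joint arm with a two-finger parallel gripper is mounted at the origin on the work surface. World frame = base frame: x ahead of the robot, y to its left, z up, the work surface at z = 0. Lengths are in m, angles in rad, forces in N, time in s.
With the tool pointing down it reaches from about 0.4 to 0.875 m from the base axis. Payload 4.4 kg.
Tool frame: the origin (TCP) lies between the finger pads; the fingertips stand 14 mm ahead of it and the grasp point (between the pads) lies 5 mm behind it; z points along the fingers, y is the line along which they close (so a half turn about z gives the same grasp; the last joint's range is limited). The gripper opens to 85 mm and grips with 20 to 120 N. Pads are 22 mm wide; open, the fingers measure 114 mm over their backs; the gripper's body (76 mm by 85 mm) begins 54 mm behind the grasp point. The pads swing forward as they close: fully open they stand 13 mm farther back than shut.
Start: joints at [-1.397, 0.628, 0.038, 1.517, -0.027, 0.996, -0.02], TCP at [0.154, 0.631, 0.245] pointing down, gripper open.
Joint ranges: [-3.06, 3.06], [-0.37, 2.12], [-1.25, 1.32], [0.18, 2.47], [-1.1, 4.24], [0.23, 1.98], [-2.94, 2.94]. Speed limits (rad/s): [2.57, 2.57, 3.14, 3.14, 3.14, 3.14, 3.14].

INTERFACE

Orientations are given as a unit quaternion [w, x, y, z].
In Python, from workcell import read_state, eyes, r gives the robot as it stands.
- The arm moves only by the tool step_arm, never from a script. Its argument "rows" is a list that holds one entry, the list of rows, each a list of 7 numbers: the shift along the tool's x, y, z in mm, then the turn, a rotation vector about the tool's x, y, z in rad, then the opening, from -1 (shut) to 1 (fully open). In form: [[[tx, ty, tz, wx, wy, wz, fingers], ...]]. A call has exactly 5 rows; each row shifts and turns the commanded pose from where the row before left it, along the tool's axes as they then stand; what a row does not reach is not made up. A row lasts 1/12 s, in which the tool goes at most 41.7 mm and 7.16 degrees, less where a joint would pass 70% of its speed; a pose out of reach is approached as far as the arm can. A call with a gripper value outside its range is refused whole. The fingers move at their own pace and stop on an object; the grip force is fixed at half the most. Time passes only in rows, so rows that do not move let the fingers close, or fill a call up. It gives the time, the measured TCP pose, the force, the opening and the grip force at its end, in the units of the state.
- read_state(): the state, without advancing time (a new reading comes with each control period).
- eyes.get_image(name): name is "side" or "top"; returns the picture (400x640x3 uint8, red, green, blue); there is no depth.
- eyes.calibration(name): a dict with "camera_matrix" (3x3 intrinsics, pixels), "dist_coeffs" ([k1, k2, p1, p2, k3] as OpenCV has them; the pictures are not rectified), "R" (3x3) and "t" (3): a world point X has camera coordinates R X + t. Camera axes: x right, y down, z forward; pixel columns grow to the right and rows downward; lengths in m; the calibration is good to about 2 mm. A picture is of the moment at which its call begins. calibration takes no time and is no camera call.
- r.job_done(): hands the job in; it is judged then, once.
The state is a dict: "t": time; "joint_pos": joint angles; "joint_vel": joint speeds; "tau": joint torques, N m; "position": TCP position; "eef_rot": TCP orientation; "force": force on the tool from outside, world axes, zero at the start; "wrist_torque": the same for the moment, N m; "width": finger opening in m; "grip_force": force on a finger pad.
Only numpy, scipy, OpenCV 4.12 (cv2) and the standard library are available. Lean on these libraries where they do the work, as an engineer would, in place of code of your own. Each camera call takes 0.05 s, during which the arm holds its last target. There are 200 camera calls.

TASK

Make up the two optics kits in the two-tier carrier: the amber filter and the silver lens go on the lower deck, the blue filter and the black lens on the upper tray, in each tier the filter lying flat on the wide black pad and the lens standing on the narrow one. The upper tray must end up level over the lower deck, fully down on all four posts with every corner hole over its own post, and the kits in place on both tiers. Set the glass down, do not drop it, and leave the spare green filter and red lens where they stand.

Things in the scene. Friction and masses are not known exactly. Their poses are not given: they have to be found in the camera images.
- lower_deck: fixed white plate 240 (x) x 150 (y); origin under its centre, floor 10 up, lip 4 higher. Flat black pads: wide (56 dia) at x +50, y 0; narrow (42 dia) at x -50, y 0. Four steel posts at x +-106, y +-61: 18 dia to a shoulder 85 above the origin (tray rests there), then pin 8 dia, 22 tall, top 10 tapered, tip at 107. Tiers are too close to load the deck once the tray is on. All mm, z up.
- upper_tray: loose white tray 240 (x) x 150 (y), 0.6 kg; origin under its centre, floor 5 up, lip 6 higher. Four 14 dia holes at x +-106, y +-61. Flat black pads: wide (56 dia) at x +50, y 0; narrow (42) at x -50, y 0. Black handle bar along y over the centre: 100 long, 14 thick (x), 16 high, centre 62 up, two 8 mm uprights at y +-40, open below. Seated: origin 85 over deck's. Half a turn fits too. All mm.
- filter_amber: amber filter: a flat round black cell, 50 mm across and 16 mm thick, lying flat, with amber (orange) glass, a disc 38 mm across on top; origin at the centre of its underside, z up, about 60 g. For the lower deck.
- lens_silver: silver collimating lens: an upright cylindrical barrel (bare aluminium with two thin black lines), 36 mm in diameter (grip bands 37 mm) and 48 mm tall, standing on its end with a small pale glass face 19 mm across on top; origin at the centre of its underside, z up along the barrel, about 110 g. For the lower deck.
- filter_blue: blue filter: a flat round black cell, 50 mm across and 16 mm thick, lying flat, with blue glass, a disc 38 mm across on top; origin at the centre of its underside, z up, about 60 g. For the upper tray.
- lens_black: black collimating lens: an upright cylindrical barrel (black), 36 mm in diameter (grip bands 37 mm) and 48 mm tall, standing on its end with a small pale glass face 19 mm across on top; origin at the centre of its underside, z up along the barrel, about 110 g. For the upper tray.
- filter_green: green filter: a flat round black cell, 50 mm across and 16 mm thick, lying flat, with green glass, a disc 38 mm across on top; origin at the centre of its underside, z up, about 60 g. A spare, to be left alone.
- lens_red: red collimating lens: an upright cylindrical barrel (red anodised, two thin black lines), 36 mm in diameter (grip bands 37 mm) and 48 mm tall, standing on its end with a small pale glass face 19 mm across on top; origin at the centre of its underside, z up along the barrel, about 110 g. A spare, to be left alone.

How it is judged:
By the outcome, as a careful person would: the job done as asked, in the order asked, and still so for the second after the job is handed in, with the robot touching nothing.
It also fails if it takes over 136 s, if anything falls off the work surface, if the arm or the gripper's body presses on something with over 40 N, if the wrist force passes 120 N, or if a joint passes its speed limit or range.

## Working session

There is one attempt and no reset: what is moved stays moved. The work goes in short steps, Python scripts to look and compute and a tool call to move; the robot and the scene stay as the last step left them, time stands still between calls to the robot, and variables do not carry over. Pictures are saved under pics/ and viewed, at most 14 in all, crops included, and the job is handed in when it is done.

Besides the shell and the picture viewer there is one more tool, called after "Emit:" as a command line: name --argument value ..., lists and objects as JSON in quotes. step_arm: Moves the arm, as the interface text tells. Its arguments: {"type":"object","properties":{"rows":{"type":"array"}},"required":["rows"]}

```bash
mkdir -p pics
python3 - <<'E'
from workcell import read_state, eyes, r
import cv2
for n in("side","top"):
    im=eyes.get_image(n); cv2.imwrite(f"pics/{n}0.png",im[:,:,::-1]); c=eyes.calibration(n); print(n,c)
s=read_state();print(s)
E
```

```text
side {'camera_matrix': array([[377.34300679,   0.        , 323.63984656],
       [  0.        , 377.34300679, 198.90235265],
       [  0.        ,   0.        ,   1.        ]]), 'dist_coeffs': array([-0.03411635,  0.        ,  0.        ,  0.        ,  0.        ]), 'R': array([[ 0.7378977 , -0.67478463,  0.01314151],
       [-0.50069871, -0.56037822, -0.65975529],
       [ 0.45255695,  0.48025197, -0.75136559]]), 't': array([-0.42344474,  0.31501983,  0.56537112])}
top {'camera_matrix': array([[440.33849433,   0.        , 324.71822057],
       [  0.        , 440.33849433, 192.23375521],
       [  0.        ,   0.        ,   1.        ]]), 'dist_coeffs': array([-0.08461166,  0.        ,  0.        ,  0.        ,  0.        ]), 'R': array([[ 0.00451546, -0.9999788 , -0.00469146],
       [-0.98276015, -0.00357047, -0.18485058],
       [ 0.18482991,  0.00544527, -0.98275544]]), 't': array([0.01055835, 0.56184453, 0.83744917])}
{'t': 0.1, 'joint_pos': array([-1.39677657,  0.62927693,  0.03841705,  1.51826505, -0.02696307,
        0.99629756, -0.01998627]), 'joint_vel': array([-0.00122595, -0.00120256, -0.00178881, -0.00228614,  0.00073052,
       -0.00226752, -0.00028479]), 'tau': array([ 2.65672148e-03, -5.64537477e+01,  1.23063616e+00, -1.93975925e+01,
        1.13354772e-02,  5.32285994e-03, -8.90037995e-06]), 'position': array([0.15423018, 0.6308852 , 0.24446637]), 'eef_rot': array([-8.68664796e-05,  1.19594734e-01,  9.92822417e-01, -8.60439901e-04]), 'force': array([0.26529724, 0.70886582, 0.06053036]), 'wrist_torque': array([-0.01868259, -0.01346511, -0.00453778]), 'grip_force': 0.0, 'width': 0.08545828738107429}
```

View pics/top0.png

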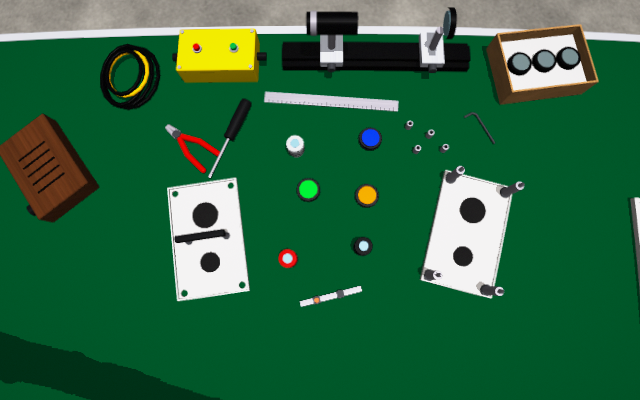

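View pics/side0.png

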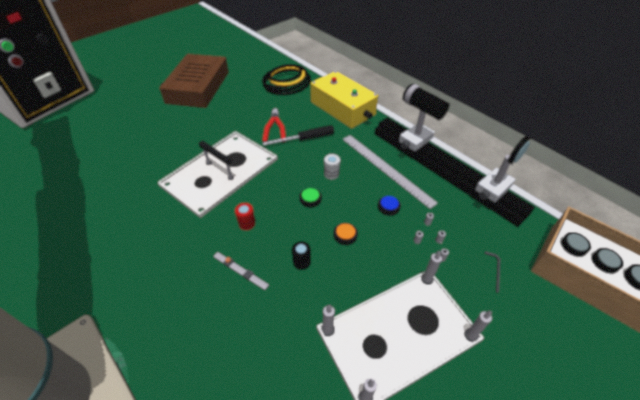

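Top view: tray at left, centre about (208,238); deck at right, about (467,233). Silver lens (295,145), blue filter (370,139), amber (367,195), green (308,190), black lens (363,245), red lens (288,258). The side view shows the same layout.

```bash
cat > h.py <<'E'
import numpy as np, cv2
from workcell import read_state, eyes, r
def cast(n,uv,z):
    c=eyes.calibration(n); p=cv2.undistortPoints(np.array(uv,float).reshape(-1,1,2),c["camera_matrix"],c["dist_coeffs"]).reshape(-1,2)
    d=np.c_[p,np.ones(len(p))]@c["R"]; o=-c["R"].T@c["t"]
    return (o+d*((z-o[2])/d[:,2])[:,None])[:,:2]
def blobs(mask,amin,amax,box=None):
    n,l,s,c=cv2.connectedComponentsWithStats(mask.astype(np.uint8))
    return [(c[i],s[i,4],s[i,2:4]) for i in range(1,n) if amin<s[i,4]<amax and (box is None or (box[0]<c[i][0]<box[2] and box[1]<c[i][1]<box[3]))]
def hsv(im): return [a.astype(int) for a in cv2.split(cv2.cvtColor(im,cv2.COLOR_RGB2HSV))]
E
cat > det.py <<'E'
from h import *
cfg={"top":dict(tray=(160,175,255,305),deck=(415,160,515,300),objs=(270,120,400,275)),
     "side":dict(tray=(155,125,280,220),deck=(315,260,490,400),objs=(230,145,405,275))}
for n in("top","side"):
    im=eyes.get_image(n);H,S,V=hsv(im);b=cfg[n]
    print(n)
    for nm,m,z in[("amber",(H>10)&(H<25)&(S>150)&(V>120),.016),("blue",(H>105)&(H<130)&(S>150)&(V>100),.016),("green",(H>50)&(H<75)&(S>150)&(V>150),.016),("red",((H<8)|(H>172))&(S>150)&(V>100),.03),("glass/pale",(S<90)&(V>110),.048)]:
        for c,a,s in blobs(m,20,900,b["objs"]): print(nm,c.round(1),a,s,cast(n,c,z).round(4))
    for nm,z in("deck",.010),("tray",.005):
        for c,a,s in blobs((V<70)&(S<140),100,1500,b[nm]): print(nm,"dark",c.round(1),a,s,cast(n,c,z).round(4))
    for c,a,s in blobs((H>50)&(H<90)&(S>120),8,80,b["tray"]): print("hole",c.round(1),a,s,cast(n,c,.0025).round(4))
    u=(slice(b["deck"][1],b["deck"][3]),slice(b["deck"][0],b["deck"][2]))
    cv2.imwrite(f"pics/{n}_deck.png",cv2.resize(im[u][:,:,::-1],None,fx=4,fy=4,interpolation=cv2.INTER_CUBIC))
E
python3 det.py
```

```text
top
amber [366.8 194.6] 271 [19 18] [[ 0.564  -0.0755]]
blue [370.2 137.2] 249 [18 17] [[ 0.69   -0.0847]]
green [307.8 188.8] 258 [19 18] [[0.576  0.0487]]
red [287.4 258. ] 188 [19 19] [[0.4305 0.0877]]
glass/pale [294.6 143.4] 253 [18 18] [[0.6656 0.076 ]]
glass/pale [363.4 245.5] 85 [10 10] [[ 0.4552 -0.0646]]
glass/pale [287.  257.9] 70 [ 9 10] [[0.4299 0.087 ]]
deck dark [508.3 189.7] 121 [19 12] [[ 0.5767 -0.3815]]
deck dark [472.2 209.9] 487 [25 25] [[ 0.5327 -0.2998]]
deck dark [462.5 255.9] 279 [19 19] [[ 0.436  -0.2742]]
deck dark [487.8 289.7] 114 [17 11] [[ 0.3664 -0.3242]]
tray dark [204.7 214.8] 481 [25 25] [[0.5209 0.2682]]
tray dark [200.  235.8] 345 [53 13] [[0.4762 0.2758]]
tray dark [209.8 261.9] 288 [19 19] [[0.4218 0.2524]]
hole [230.2 185.2] 19 [5 5] [[0.5859 0.2168]]
hole [175.  193.4] 19 [5 5] [[0.5675 0.3365]]
hole [241.7 284.5] 26 [6 6] [[0.3761 0.1842]]
hole [184.2 292.8] 24 [6 6] [[0.3575 0.3041]]
side
amber [345.3 230.8] 257 [20 16] [[ 0.5635 -0.0766]]
blue [389.1 202.5] 215 [19 14] [[ 0.6886 -0.0862]]
green [310.  194.2] 176 [17 13] [[0.576  0.0473]]
red [243.9 212.7] 162 [18 19] [[0.4316 0.0902]]
glass/pale [331.8 160.9] 236 [18 19] [[0.6618 0.0693]]
glass/pale [243.3 208.8] 62 [10  8] [[0.4302 0.0855]]
glass/pale [300.7 248.2] 86 [12 10] [[ 0.4553 -0.0654]]
glass/pale [237.6 268.2] 132 [18 13] [[ 0.3435 -0.0227]]
deck dark [422.7 319.7] 600 [29 27] [[ 0.5323 -0.3013]]
deck dark [374.3 346.2] 371 [22 22] [[ 0.4359 -0.2754]]
tray dark [223.3 154.9] 351 [46 25] [[0.5081 0.2975]]
tray dark [202.6 181.6] 105 [14 10] [[0.4221 0.2506]]
```

View pics/top_deck.png

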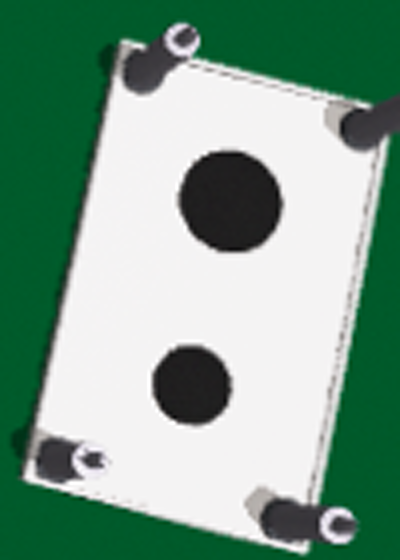

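Deck crop: wide pad at the top, narrow pad below, post shoulders visible as bright rings. Deck x axis is at about -14.9°, centre (0.484,-0.288). The tray is at +8.85°, centre (0.4716,0.2603). The current tool yaw nearly matches deck y. I'll start moving to the amber filter.

Emit:
step_arm --rows '[[[-28,-29,0,0,0,0,1],[-28,-29,0,0,0,0,1],[-28,-29,0,0,0,0,1],[-28,-29,0,0,0,0,1],[-28,-29,0,0,0,0,1]]]'

```text
t: 0.62
position: [0.2565, 0.4555, 0.2452]
eef_rot: [0.0, 0.119, 0.993, -0.0]
force: [0.4, 0.2, -0.0]
width: 0.0856
grip_force: 0.0
```

Emit:
step_arm --rows '[[[-28,-29,0,0,0,0,1],[-28,-29,0,0,0,0,1],[-28,-29,0,0,0,0,1],[-28,-29,0,0,0,0,1],[-28,-29,0,0,0,0,1]]]'

```text
t: 1.03
position: [0.358, 0.2814, 0.2454]
eef_rot: [0.0, 0.119, 0.993, 0.0]
force: [1.3, 0.6, -0.2]
width: 0.0854
grip_force: 0.0
```

Emit:
step_arm --rows '[[[-28,-29,0,0,0,0,1],[-28,-29,0,0,0,0,1],[-28,-29,0,0,0,0,1],[-28,-29,0,0,0,0,1],[-28,-29,0,0,0,0,1]]]'

```text
t: 1.45
position: [0.4596, 0.1073, 0.2454]
eef_rot: [0.0, 0.12, 0.993, 0.0]
force: [1.7, 0.1, -0.3]
width: 0.0855
grip_force: 0.0
```

Emit:
step_arm --rows '[[[-28,-29,0,0,0,0,1],[-28,-29,0,0,0,0,1],[-28,-29,0,0,0,0,1],[-28,-29,0,0,0,0,1],[-5,-9,0,0,0,0,1]]]'

```text
t: 1.87
position: [0.546, -0.0475, 0.2455]
eef_rot: [0.002, 0.123, 0.992, -0.002]
force: [0.8, -0.2, -0.2]
width: 0.0856
grip_force: 0.0
```

```bash
cat > go.py <<'E'
import sys; from h import *; from scipy.spatial.transform import Rotation as Ro
# go.py x y z yawdeg(tool y): shift in present tool axes (mm), turn about tool z (rad)
s=read_state(); w,x,y,z=s["eef_rot"]; M=Ro.from_quat([x,y,z,w]).as_matrix()
T=np.array([float(a) for a in sys.argv[1:4]]); yw=np.radians(float(sys.argv[4]))
Y=np.array([np.cos(yw),np.sin(yw),0]);Z=np.array([0,0,-1.]);G=np.c_[np.cross(Y,Z),Y,Z]
print("t",round(s["t"],2),"pos",s["position"].round(4),"yaw",np.degrees(np.arctan2(M[1,1],M[0,1])).round(2),"tilt",M[:2,2].round(4),"F",s["force"].round(1),"w",round(s["width"],4),"g",round(s["grip_force"],1),"j",s["joint_pos"].round(2))
print("shift now-axes",(M.T@(T-s["position"])*1e3).round(1),"goal-axes",(G.T@(T-s["position"])*1e3).round(1),"turn",Ro.from_matrix(M.T@G).as_rotvec().round(4))
E
python3 go.py .5638 -.076 .014 75.1
python3 - <<'E'
from h import *
for n,p in("top",[294.6,143.4]),("side",[331.8,160.9]):
    im=eyes.get_image(n); x,y=int(p[0]),int(p[1]); cv2.imwrite(f"pics/{n}_lens.png",cv2.resize(im[y-20:y+25,x-20:x+25,::-1],None,fx=8,fy=8,interpolation=cv2.INTER_NEAREST))
a=cv2.imread("pics/top_lens.png");b=cv2.imread("pics/side_lens.png");cv2.imwrite("pics/lens2.png",np.hstack([a,b]))
print(cast("top",[[461.2,169.5],[438,274.5],[500.7,291.3]],.085).round(4))
c=np.array([.4843,-.2877]);t=np.radians(-14.9);R=np.array([[np.cos(t),-np.sin(t)],[np.sin(t),np.cos(t)]])
print([(c+R@[sx*.106,sy*.061]).round(4) for sx,sy in((1,1),(-1,1),(-1,-1))])
E
```

```text
t 1.87 pos [ 0.546  -0.0475  0.2455] yaw 75.81 tilt [ 0.0037 -0.0044] F [ 0.8 -0.2 -0.2] w 0.0856 g 0.0 j [-0.05  0.48  0.12  1.81 -0.07  0.85  1.43]
shift now-axes [-23.2 -22.5 231.7] goal-axes [-24.5 -22.9 231.5] turn [-0.0033  0.0047  0.0125]
[[ 0.6024 -0.2572]
 [ 0.398  -0.2025]
 [ 0.3657 -0.322 ]]
[array([ 0.6024, -0.256 ]), array([ 0.3975, -0.2015]), array([ 0.3662, -0.3194])]
```

View pics/lens2.png

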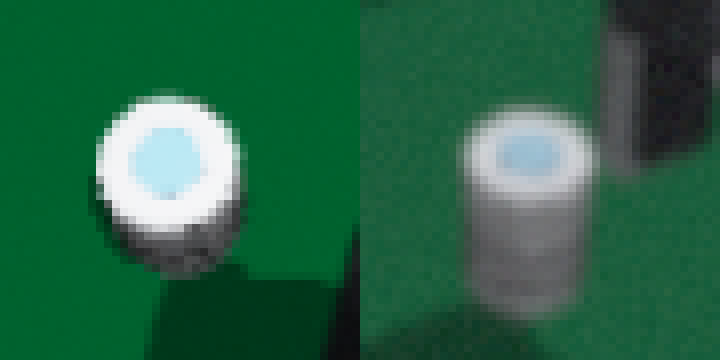

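The deck estimate agrees with the post shoulders. The silver lens glass is at top (294.4,142.8), side (331.5,158.9). Now descending on amber.

Emit:
step_arm --rows '[[[-12,-11,10,0,0,0.012,1],[-12,-11,35,0,0,0,1],[0,0,40,0,0,0,1],[0,0,40,0,0,0,1],[0,0,30,0,0,0,1]]]'

```text
t: 2.38
position: [0.5592, -0.065, 0.0877]
eef_rot: [-0.002, 0.125, 0.992, 0.001]
force: [0.0, -0.6, 0.2]
width: 0.086
grip_force: 0.0
```

Emit:
step_arm --rows '[[[0,0,25,0,0,0,1],[0,0,10,0,0,0,1],[0,0,0,0,0,0,1],[0,0,0,0,0,0,1],[0,0,0,0,0,0,1]]]'

```text
t: 2.8
position: [0.5621, -0.0668, 0.0569]
eef_rot: [0.001, 0.125, 0.992, 0.0]
force: [-0.1, -0.1, -0.4]
width: 0.0852
grip_force: 0.0
```

```bash
python3 go.py .5638 -.076 .014 75.1
python3 - <<'E'
from h import *
print(cast("top",[294.4,142.8],.048),cast("side",[331.5,158.9],.048))
E
```

```text
t 2.8 pos [ 0.5621 -0.0668  0.0569] yaw 75.61 tilt [0.0028 0.    ] F [-0.1 -0.1 -0.4] w 0.0852 g 0.0 j [ 0.02  0.78  0.07  1.9  -0.11  0.46  1.5 ]
shift now-axes [-3.8 -8.5 42.9] goal-axes [-4.  -8.4 42.9] turn [0.0007 0.0027 0.0089]
[[0.66695304 0.07636756]] [[0.6658087  0.07473182]]
```

Emit:
step_arm --rows '[[[-4,-8,10,0,0,0.009,1],[0,0,15,0,0,0,1],[0,0,13,0,0,0,1],[0,0,5,0,0,0,1],[0,0,0,0,0,0,1]]]'

```text
t: 3.22
position: [0.5619, -0.076, 0.0111]
eef_rot: [-0.001, 0.13, 0.991, 0.0]
force: [0.8, 0.3, -0.3]
width: 0.0851
grip_force: 0.0
```

Emit:
step_arm --rows '[[[0,0,0,0,0,0,1],[0,0,0,0,0,0,1],[0,0,0,0,0,0,1],[0,0,0,0,0,0,1],[0,0,0,0,0,0,1]]]'

```text
t: 3.63
position: [0.5631, -0.076, 0.0127]
eef_rot: [0.0, 0.13, 0.992, 0.0]
force: [-0.3, -0.4, 1.4]
width: 0.0852
grip_force: 0.0
```

```bash
python3 go.py .5638 -.076 .014 75.1
```

```text
t 3.63 pos [ 0.5631 -0.076   0.0127] yaw 75.06 tilt [ 0.0007 -0.    ] F [-0.3 -0.4  1.4] w 0.0852 g 0.0 j [ 0.05  0.86  0.06  1.9  -0.12  0.39  1.51]
shift now-axes [-0.7  0.2 -1.3] goal-axes [-0.7  0.2 -1.3] turn [ 0.0001  0.0007 -0.0007]
```

Emit:
step_arm --rows '[[[0,0,-2,0,0,0,-1],[0,0,0,0,0,0,-1],[0,0,0,0,0,0,-1],[0,0,0,0,0,0,-1],[0,0,0,0,0,0,-1]]]'

```text
t: 4.05
position: [0.563, -0.076, 0.0151]
eef_rot: [0.0, 0.13, 0.992, 0.0]
force: [-1.7, 0.6, 7.1]
width: 0.0464
grip_force: 60.6
```

Emit:
step_arm --rows '[[[0,0,0,0,0,0,-1],[0,0,0,0,0,0,-1],[0,0,-5,0,0,0,-1],[0,0,-10,0,0,0,-1],[0,0,-20,0,0,0,-1]]]'

```text
t: 4.47
position: [0.5612, -0.0758, 0.0485]
eef_rot: [-0.002, 0.13, 0.992, -0.0]
force: [0.1, 0.3, -1.4]
width: 0.0466
grip_force: 61.6
```

Emit:
step_arm --rows '[[[0,0,-30,0,0,0,-1],[0,0,-40,0,0,0,-1],[0,0,-40,0,0,0,-1],[0,0,0,0,0,0,-1],[0,0,0,0,0,0,-1]]]'

```text
t: 4.88
position: [0.5646, -0.0762, 0.1625]
eef_rot: [0.003, 0.13, 0.992, 0.0]
force: [-0.5, 0.2, -0.7]
width: 0.0465
grip_force: 61.6
```

```bash
python3 go.py .5326 -.3014 .16 75.1
```

```text
t 4.88 pos [ 0.5646 -0.0762  0.1625] yaw 75.06 tilt [ 0.0062 -0.0005] F [-0.5  0.2 -0.7] w 0.0465 g 61.6 j [ 0.02  0.62  0.11  1.84 -0.1   0.69  1.49]
shift now-axes [ -27.2 -225.8    2.4] goal-axes [ -27.  -225.8    2.5] turn [ 0.0011  0.0061 -0.0008]
```

Run:
```python
from h import *
im=eyes.get_image("side");cv2.imwrite("pics/hold.png",cv2.resize(im[120:280,250:430,::-1],None,fx=4,fy=3.7))
```

```text
(no output)
```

View pics/hold.png

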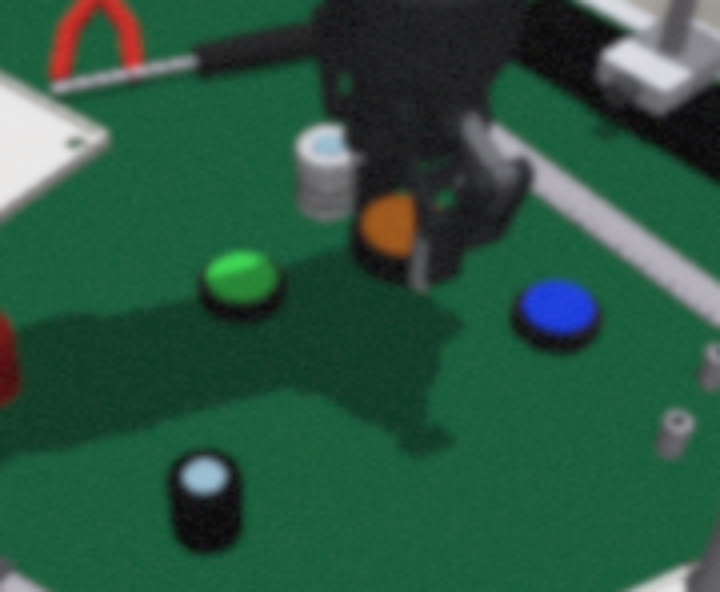

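Amber held level in the fingers. On to the deck.

Emit:
step_arm --rows '[[[-3,-15,0,0,0,0,-1],[-4,-32,0,0,0,0,-1],[-4,-36,0,0,0,0,-1],[-4,-36,0,0,0,0,-1],[-4,-36,0,0,0,0,-1]]]'

```text
t: 5.35
position: [0.5395, -0.2314, 0.1574]
eef_rot: [-0.002, 0.13, 0.992, 0.0]
force: [0.2, 0.2, -0.7]
width: 0.0469
grip_force: 61.7
```

Emit:
step_arm --rows '[[[-4,-36,0,0,0,0,-1],[-4,-24,0,0,0,0,-1],[0,-11,0,0,0,0,-1],[0,0,25,0,0,0,-1],[0,0,30,0,0,0,-1]]]'

```text
t: 5.77
position: [0.5311, -0.3024, 0.1043]
eef_rot: [0.001, 0.131, 0.991, -0.0]
force: [0.2, -0.4, -1.1]
width: 0.0471
grip_force: 61.7
```

Emit:
step_arm --rows '[[[0,0,30,0,0,0,-1],[0,0,20,0,0,0,-1],[0,0,10,0,0,0,-1],[0,0,0,0,0,0,-1],[0,0,0,0,0,0,-1]]]'

```text
t: 6.18
position: [0.5304, -0.3005, 0.0438]
eef_rot: [-0.001, 0.13, 0.992, 0.0]
force: [-0.1, -0.0, -0.1]
width: 0.0463
grip_force: 61.7
```

```bash
python3 go.py .5326 -.3014 .0255 75.1
```

```text
t 6.18 pos [ 0.5304 -0.3005  0.0438] yaw 75.09 tilt [-0.0013  0.001 ] F [-0.1 -0.  -0.1] w 0.0463 g 61.7 j [ 0.44  0.84  0.06  1.77 -0.08  0.53  1.86]
shift now-axes [-2.4 -0.3 18.3] goal-axes [-2.3 -0.3 18.3] turn [ 0.0007 -0.0015 -0.0001]
```

Emit:
step_arm --rows '[[[-2,0,6,0,0,0,-1],[0,0,6,0,0,0,-1],[0,0,3,0,0,0,-1],[0,0,2,0,0,0,-1],[0,0,0,0,0,0,-1]]]'

```text
t: 6.6
position: [0.5324, -0.3018, 0.0271]
eef_rot: [-0.0, 0.13, 0.992, 0.0]
force: [0.4, 0.0, -0.5]
width: 0.0467
grip_force: 61.7
```

Emit:
step_arm --rows '[[[0,0,0,0,0,0,-1],[0,0,0,0,0,0,-1],[0,0,0,0,0,0,-1],[0,0,0,0,0,0,-1],[0,0,0,0,0,0,-1]]]'

```text
t: 7.02
position: [0.5326, -0.3019, 0.0274]
eef_rot: [0.0, 0.13, 0.992, -0.0]
force: [0.3, -0.6, -0.4]
width: 0.0467
grip_force: 61.7
```

```bash
python3 go.py .5326 -.3014 .0255 75.1
```

```text
t 7.02 pos [ 0.5326 -0.3019  0.0274] yaw 75.05 tilt [ 0.0002 -0.0001] F [ 0.3 -0.6 -0.4] w 0.0467 g 61.7 j [ 0.44  0.87  0.05  1.77 -0.08  0.5   1.86]
shift now-axes [0.1 0.5 1.9] goal-axes [0.1 0.5 1.9] turn [-0.      0.0002 -0.0008]
```

Emit:
step_arm --rows '[[[0,0,1,0,0,0,-1],[0,0,1,0,0,0,-1],[0,0,0,0,0,0,-1],[0,0,0,0,0,0,-1],[0,0,0,0,0,0,-1]]]'

```text
t: 7.43
position: [0.5325, -0.3018, 0.0252]
eef_rot: [-0.0, 0.13, 0.992, 0.0]
force: [-0.5, 0.3, -1.4]
width: 0.0464
grip_force: 61.8
```

```bash
python3 go.py .5326 -.3014 .0255 75.1
```

```text
t 7.43 pos [ 0.5325 -0.3018  0.0252] yaw 75.06 tilt [-0.0002  0.0001] F [-0.5  0.3 -1.4] w 0.0464 g 61.8 j [ 0.44  0.87  0.05  1.77 -0.08  0.5   1.86]
shift now-axes [-0.   0.4 -0.3] goal-axes [-0.   0.4 -0.3] turn [ 0.0001 -0.0002 -0.0007]
```

Emit:
step_arm --rows '[[[0,0,1,0,0,0,-1],[0,0,0,0,0,0,-1],[0,0,0,0,0,0,-1],[0,0,0,0,0,0,-1],[0,0,0,0,0,0,-1]]]'

```text
t: 7.85
position: [0.5325, -0.3019, 0.0251]
eef_rot: [0.0, 0.13, 0.992, 0.0]
force: [-1.5, 0.5, 5.5]
width: 0.0468
grip_force: 62.4
```

Contact felt (5.5 N). Releasing and rising.

Emit:
step_arm --rows '[[[0,0,0,0,0,0,0.2],[0,0,0,0,0,0,0.4],[0,0,-1,0,0,0,0.6],[0,0,-2,0,0,0,0.8],[0,0,-6,0,0,0,1]]]'

```text
t: 8.27
position: [0.5319, -0.3015, 0.0327]
eef_rot: [-0.001, 0.13, 0.992, 0.0]
force: [0.3, 0.5, -0.2]
width: 0.0852
grip_force: 0.0
```

Emit:
step_arm --rows '[[[0,0,-20,0,0,0,1],[0,0,-30,0,0,0,1],[0,0,-40,0,0,0,1],[0,0,-40,0,0,0,1],[0,0,0,0,0,0,1]]]'

```text
t: 8.68
position: [0.5368, -0.3046, 0.1716]
eef_rot: [0.007, 0.13, 0.991, -0.003]
force: [1.4, -0.2, 0.1]
width: 0.0853
grip_force: 0.0
```

```bash
python3 go.py .6664 .0756 .16 75.1
```

```text
t 8.68 pos [ 0.5368 -0.3046  0.1716] yaw 75.03 tilt [ 0.0127 -0.0069] F [ 1.4 -0.2  0.1] w 0.0853 g 0.0 j [ 0.42  0.66  0.08  1.7  -0.07  0.77  1.84]
shift now-axes [-26.8 400.8  10.7] goal-axes [-27.4 400.7  11.6] turn [-0.0034  0.014  -0.0012]
```

Emit:
step_arm --rows '[[[-2,20,0,0,0,0,1],[-3,38,0,0,0,0,1],[-3,38,0,0,0,0,1],[-3,38,0,0,0,0,1],[-3,38,0,0,0,0,1]]]'

```text
t: 9.1
position: [0.5908, -0.1378, 0.1637]
eef_rot: [0.0, 0.13, 0.991, 0.0]
force: [1.1, 0.2, 0.5]
width: 0.0855
grip_force: 0.0
```

Emit:
step_arm --rows '[[[-3,38,0,0,0,0,1],[-3,38,0,0,0,0,1],[-3,38,0,0,0,0,1],[-3,38,0,0,0,0,1],[-3,38,0,0,0,0,1]]]'

```text
t: 9.52
position: [0.6543, 0.0424, 0.1637]
eef_rot: [0.0, 0.13, 0.992, 0.0]
force: [0.6, 0.2, 0.3]
width: 0.0853
grip_force: 0.0
```

Emit:
step_arm --rows '[[[-3,25,0,0,0,0,1],[0,12,10,0,0,0,1],[0,0,30,0,0,0,1],[0,0,20,0,0,0,1],[0,0,10,0,0,0,1]]]'

```text
t: 9.93
position: [0.6638, 0.0739, 0.0899]
eef_rot: [-0.003, 0.13, 0.991, -0.001]
force: [-1.1, -0.4, -0.1]
width: 0.0855
grip_force: 0.0
```

Emit:
step_arm --rows '[[[0,0,0,0,0,0,1],[0,0,0,0,0,0,1],[0,0,0,0,0,0,1],[0,0,0,0,0,0,1],[0,0,0,0,0,0,1]]]'

```text
t: 10.35
position: [0.6672, 0.0752, 0.0947]
eef_rot: [0.001, 0.13, 0.991, 0.0]
force: [0.7, 0.3, 0.0]
width: 0.0851
grip_force: 0.0
```

```bash
python3 go.py .6664 .0756 .028 75.1
```

```text
t 10.35 pos [0.6672 0.0752 0.0947] yaw 75.03 tilt [0.0023 0.0004] F [0.7 0.3 0. ] w 0.0851 g 0.0 j [-0.22  0.83  0.11  1.57 -0.12  0.74  1.26]
shift now-axes [ 1.   0.1 66.7] goal-axes [ 0.9  0.2 66.7] turn [ 0.0009  0.0021 -0.0012]
```

Emit:
step_arm --rows '[[[1,0,15,0,0,0,1],[0,0,22,0,0,0,1],[0,0,20,0,0,0,1],[0,0,9,0,0,0,1],[0,0,0,0,0,0,1]]]'

```text
t: 10.77
position: [0.6639, 0.0755, 0.0256]
eef_rot: [-0.002, 0.13, 0.992, -0.0]
force: [-0.5, -0.5, -0.2]
width: 0.0854
grip_force: 0.0
```

Emit:
step_arm --rows '[[[0,0,0,0,0,0,1],[0,0,0,0,0,0,1],[0,0,0,0,0,0,1],[0,0,0,0,0,0,-1],[0,0,0,0,0,0,-1]]]'

```text
t: 11.18
position: [0.6659, 0.0757, 0.0282]
eef_rot: [0.001, 0.13, 0.992, 0.0]
force: [0.9, -0.5, -0.4]
width: 0.064
grip_force: 0.0
```

Emit:
step_arm --rows '[[[0,0,0,0,0,0,-1],[0,0,0,0,0,0,-1],[0,0,0,0,0,0,-1],[0,0,0,0,0,0,-1],[0,0,0,0,0,0,-1]]]'

```text
t: 11.6
position: [0.6658, 0.0757, 0.0278]
eef_rot: [0.0, 0.13, 0.992, 0.0]
force: [-0.6, -1.1, 3.7]
width: 0.0347
grip_force: 59.7
```

```bash
python3 go.py .436 -.2756 .175 75.1
```

```text
t 11.6 pos [0.6658 0.0757 0.0278] yaw 75.06 tilt [0.0008 0.0002] F [-0.6 -1.1  3.7] w 0.0347 g 59.7 j [-0.21  0.93  0.1   1.6  -0.13  0.62  1.27]
shift now-axes [ 131.3 -398.6 -147.4] goal-axes [ 131.7 -398.6 -147.2] turn [ 0.0004  0.0007 -0.0007]
```

Emit:
step_arm --rows '[[[0,0,-8,0,0,0,-1],[0,0,-20,0,0,0,-1],[0,0,-35,0,0,0,-1],[0,0,-40,0,0,0,-1],[0,0,-30,0,0,0,-1]]]'

```text
t: 12.02
position: [0.6656, 0.0755, 0.1628]
eef_rot: [0.0, 0.13, 0.991, 0.0]
force: [1.2, -0.5, -0.9]
width: 0.0346
grip_force: 59.9
```

Emit:
step_arm --rows '[[[3,-10,-14,0,0,0,-1],[8,-25,0,0,0,0,-1],[12,-36,0,0,0,0,-1],[12,-36,0,0,0,0,-1],[12,-36,0,0,0,0,-1]]]'

```text
t: 12.43
position: [0.5806, -0.0519, 0.1736]
eef_rot: [-0.001, 0.13, 0.992, -0.0]
force: [0.7, -1.0, -0.4]
width: 0.0344
grip_force: 59.9
```

Emit:
step_arm --rows '[[[12,-36,0,0,0,0,-1],[12,-36,0,0,0,0,-1],[12,-36,0,0,0,0,-1],[12,-36,0,0,0,0,-1],[12,-36,0,0,0,0,-1]]]'

```text
t: 12.85
position: [0.476, -0.2102, 0.1737]
eef_rot: [-0.001, 0.13, 0.991, 0.0]
force: [-0.2, -0.1, -1.3]
width: 0.0345
grip_force: 59.9
```

Emit:
step_arm --rows '[[[12,-36,0,0,0,0,-1],[12,-30,0,0,0,0,-1],[0,-10,0,0,0,0,-1],[0,0,10,0,0,0,-1],[0,0,30,0,0,0,-1]]]'

```text
t: 13.27
position: [0.4379, -0.2778, 0.1362]
eef_rot: [0.004, 0.131, 0.991, -0.001]
force: [1.9, 0.7, -1.6]
width: 0.0347
grip_force: 60.0
```

Emit:
step_arm --rows '[[[0,0,40,0,0,0,-1],[0,0,20,0,0,0,-1],[0,0,10,0,0,0,-1],[0,0,0,0,0,0,-1],[0,0,0,0,0,0,-1]]]'

```text
t: 13.68
position: [0.4362, -0.2752, 0.064]
eef_rot: [-0.0, 0.129, 0.992, 0.0]
force: [0.3, -0.5, -1.2]
width: 0.0347
grip_force: 60.0
```

```bash
python3 go.py .436 -.2756 .0379 75.1
```

```text
t 13.68 pos [ 0.4362 -0.2752  0.064 ] yaw 75.12 tilt [-0.0006  0.0008] F [ 0.3 -0.5 -1.2] w 0.0347 g 60.0 j [ 0.48  0.73  0.05  2.03 -0.09  0.39  1.91]
shift now-axes [ 0.1 -0.4 26.1] goal-axes [ 0.1 -0.4 26.1] turn [ 0.0006 -0.0008  0.0004]
```

Emit:
step_arm --rows '[[[0,0,9,0,0,0,-1],[0,0,9,0,0,0,-1],[0,0,5,0,0,0,-1],[0,0,2,0,0,0,-1],[0,0,0,0,0,0,-1]]]'

```text
t: 14.1
position: [0.4356, -0.2759, 0.0389]
eef_rot: [-0.0, 0.13, 0.992, 0.0]
force: [0.7, -0.2, -1.1]
width: 0.0349
grip_force: 60.0
```

Emit:
step_arm --rows '[[[0,0,0,0,0,0,-1],[0,0,0,0,0,0,-1],[0,0,1,0,0,0,-1],[0,0,0,0,0,0,-1],[0,0,0,0,0,0,-1]]]'

```text
t: 14.52
position: [0.436, -0.2761, 0.0384]
eef_rot: [0.0, 0.13, 0.992, -0.0]
force: [-0.8, -0.1, -1.6]
width: 0.0347
grip_force: 60.0
```

```bash
python3 go.py .436 -.2756 .0379 75.1
```

```text
t 14.52 pos [ 0.436  -0.2761  0.0384] yaw 75.05 tilt [ 0.0002 -0.0001] F [-0.8 -0.1 -1.6] w 0.0347 g 60.0 j [ 0.48  0.78  0.04  2.04 -0.09  0.33  1.91]
shift now-axes [0.1 0.5 0.5] goal-axes [0.1 0.5 0.5] turn [-0.      0.0002 -0.0008]
```

Emit:
step_arm --rows '[[[0,0,1,0,0,0,-1],[0,0,0,0,0,0,-1],[0,0,0,0,0,0,-1],[0,0,0,0,0,0,-1],[0,0,0,0,0,0,-1]]]'

```text
t: 14.93
position: [0.436, -0.2762, 0.0377]
eef_rot: [0.0, 0.13, 0.992, -0.0]
force: [-0.6, -0.2, 5.2]
width: 0.0349
grip_force: 60.7
```

Emit:
step_arm --rows '[[[0,0,0,0,0,0,0.0],[0,0,0,0,0,0,0.4],[0,0,0,0,0,0,0.8],[0,0,-3,0,0,0,1],[0,0,-10,0,0,0,1]]]'

```text
t: 15.35
position: [0.4351, -0.2756, 0.0496]
eef_rot: [-0.001, 0.13, 0.992, 0.001]
force: [0.3, -0.4, 0.1]
width: 0.0852
grip_force: 0.0
```

Emit:
step_arm --rows '[[[0,0,-20,0,0,0,1],[0,0,-30,0,0,0,1],[0,0,-40,0,0,0,1],[0,0,-40,0,0,0,1],[0,0,-20,0,0,0.06,1]]]'

```text
t: 15.77
position: [0.4373, -0.2771, 0.2053]
eef_rot: [0.003, 0.16, 0.987, -0.001]
force: [-0.4, -0.5, -0.2]
width: 0.0853
grip_force: 0.0
```

Emit:
step_arm --rows '[[[0,0,0,0,0,0.11,1],[0,0,0,0,0,0.11,1],[0,0,0,0,0,0.11,1],[0,0,0,0,0,0.11,1],[0,0,0,0,0,0.11,1]]]'

```text
t: 16.18
position: [0.4358, -0.2759, 0.2012]
eef_rot: [0.0, 0.424, 0.906, 0.0]
force: [-0.4, 0.2, -0.3]
width: 0.0854
grip_force: 0.0
```

Emit:
step_arm --rows '[[[0,0,0,0,0,0.11,1],[0,0,0,0,0,0.11,1],[0,0,0,0,0,0.11,1],[0,0,0,0,0,0.11,1],[0,0,0,0,0,0.11,1]]]'

```text
t: 16.6
position: [0.4359, -0.2758, 0.2011]
eef_rot: [0.0, 0.654, 0.756, 0.0]
force: [1.0, 0.2, -0.6]
width: 0.0855
grip_force: 0.0
```

```bash
python3 go.py .4716 .2603 .13 8.85
```

```text
t 16.6 pos [ 0.4359 -0.2758  0.2011] yaw 8.29 tilt [0.0009 0.0004] F [ 1.   0.2 -0.6] w 0.0855 g 0.0 j [ 0.22  0.53  0.43  1.95 -0.33  0.73  0.99]
shift now-axes [525.3 112.6  71.3] goal-axes [524.2 117.8  71.1] turn [ 0.0009 -0.0003 -0.0098]
```

Emit:
step_arm --rows '[[[15,3,0,0,0,-0.01,1],[38,9,0,0,0,0,1],[38,9,0,0,0,0,1],[38,9,0,0,0,0,1],[38,9,0,0,0,0,1]]]'

```text
t: 17.02
position: [0.4477, -0.1033, 0.201]
eef_rot: [0.0, 0.649, 0.761, 0.001]
force: [1.0, -0.1, 0.2]
width: 0.0856
grip_force: 0.0
```

Emit:
step_arm --rows '[[[38,9,0,0,0,0,1],[38,9,0,0,0,0,1],[38,9,0,0,0,0,1],[38,9,0,0,0,0,1],[38,9,0,0,0,0,1]]]'

```text
t: 17.43
position: [0.4618, 0.0919, 0.2011]
eef_rot: [-0.0, 0.648, 0.761, 0.001]
force: [0.3, 0.2, 0.4]
width: 0.0856
grip_force: 0.0
```

Emit:
step_arm --rows '[[[38,9,0,0,0,0,1],[38,9,0,0,0,0,1],[38,7,0,0,0,0,1],[38,0,0,0,0,0,1],[15,0,10,0,0,0,1]]]'

```text
t: 17.85
position: [0.4597, 0.2658, 0.1918]
eef_rot: [-0.001, 0.646, 0.764, 0.003]
force: [-0.1, 0.8, -0.8]
width: 0.0851
grip_force: 0.0
```

Emit:
step_arm --rows '[[[0,0,20,0,0,0,1],[0,0,10,0,0,0,1],[0,0,0,0,0,0,1],[0,0,0,0,0,0,1],[0,0,0,0,0,0,1]]]'

```text
t: 18.27
position: [0.4609, 0.2574, 0.1611]
eef_rot: [0.0, 0.649, 0.761, 0.0]
force: [-0.5, 0.6, 1.0]
width: 0.0851
grip_force: 0.0
```

```bash
python3 go.py .4716 .2603 .057 8.85;  python3 - <<'E'
from h import *
a=eyes.get_image("top");b=eyes.get_image("side")
cv2.imwrite("pics/hd.png",np.hstack([cv2.resize(a[150:310,140:270,::-1],(390,480)),cv2.resize(b[90:230,140:290,::-1],(400,480))]))
E
```

```text
t 18.27 pos [0.4609 0.2574 0.1611] yaw 9.03 tilt [0.0008 0.0001] F [-0.5  0.6  1. ] w 0.0851 g 0.0 j [-0.85  0.61  0.44  1.95 -0.41  0.66 -0.  ]
shift now-axes [  1.2  10.9 104.1] goal-axes [  1.2  11.  104.1] turn [ 0.0008 -0.      0.0032]
```

View pics/hd.png

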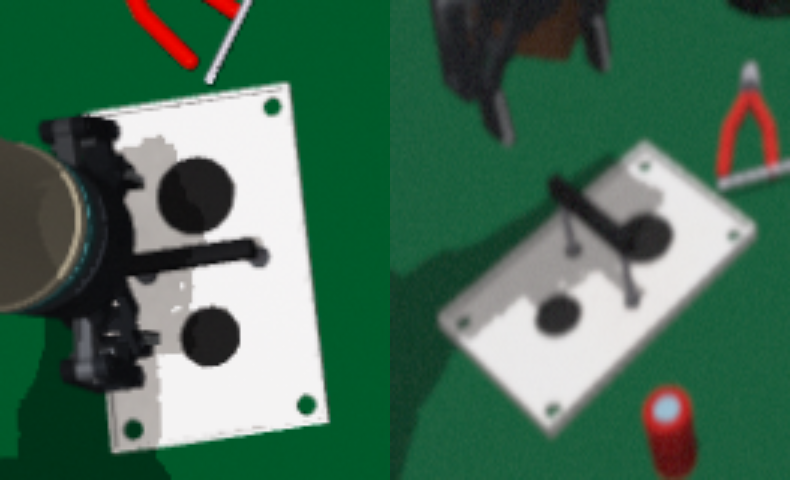

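Tray and handle lie clear under the open fingers, bar end about (225,233) in the top view. Descending.

Emit:
step_arm --rows '[[[1,11,15,0,0,0.003,1],[0,0,25,0,0,0,1],[0,0,30,0,0,0,1],[0,0,24,0,0,0,1],[0,0,10,0,0,0,1]]]'

```text
t: 18.78
position: [0.4699, 0.2605, 0.0543]
eef_rot: [-0.001, 0.65, 0.76, -0.001]
force: [-0.5, 0.4, 0.0]
width: 0.0856
grip_force: 0.0
```

Emit:
step_arm --rows '[[[0,0,0,0,0,0,1],[0,0,0,0,0,0,1],[0,0,0,0,0,0,1],[0,0,0,0,0,0,1],[0,0,0,0,0,0,0.5]]]'

```text
t: 19.2
position: [0.4717, 0.2618, 0.0576]
eef_rot: [0.0, 0.649, 0.76, 0.001]
force: [-0.2, 0.5, -0.5]
width: 0.0756
grip_force: 0.0
```

```bash
python3 go.py .4716 .2603 .057 8.85
```

```text
t 19.2 pos [0.4717 0.2618 0.0576] yaw 9.01 tilt [0.0021 0.0013] F [-0.2  0.5 -0.5] w 0.0756 g 0.0 j [-0.76  0.78  0.31  1.98 -0.51  0.46  0.09]
shift now-axes [-1.5 -0.3  0.6] goal-axes [-1.5 -0.3  0.6] turn [ 0.0023 -0.0009  0.0027]
```

Emit:
step_arm --rows '[[[-1,0,0,0,0,0.003,0],[0,0,0,0,0,0,-0.3],[0,0,0,0,0,0,-0.6],[0,0,0,0,0,0,-1],[0,0,0,0,0,0,-1]]]'

```text
t: 19.62
position: [0.4715, 0.2605, 0.0566]
eef_rot: [0.0, 0.651, 0.759, 0.0]
force: [-4.5, -0.8, 16.6]
width: 0.0129
grip_force: 60.0
```

Emit:
step_arm --rows '[[[0,0,0,0,0,0,-1],[0,0,0,0,0,0,-1],[0,0,0,0,0,0,-1],[0,0,0,0,0,0,-1],[0,0,0,0,0,0,-1]]]'

```text
t: 20.03
position: [0.4715, 0.2605, 0.0566]
eef_rot: [0.0, 0.651, 0.759, 0.0]
force: [0.8, -0.0, 4.5]
width: 0.0132
grip_force: 59.8
```

```bash
python3 go.py .4716 .2603 .057 8.85
```

```text
t 20.03 pos [0.4715 0.2605 0.0566] yaw 8.82 tilt [0.0009 0.0004] F [ 0.8 -0.   4.5] w 0.0132 g 59.8 j [-0.76  0.78  0.31  1.98 -0.51  0.46  0.09]
shift now-axes [-0.2  0.1 -0.4] goal-axes [-0.2  0.1 -0.4] turn [ 0.001  -0.0003 -0.0006]
```

Emit:
step_arm --rows '[[[0,0,-3,0,0,0,-1],[0,0,-7,0,0,0,-1],[0,0,-12,0,0,0,-1],[0,0,-20,0,0,0,-1],[0,0,-20,0,0,0,-1]]]'

```text
t: 20.45
position: [0.4691, 0.2596, 0.1178]
eef_rot: [-0.001, 0.651, 0.759, -0.002]
force: [-0.8, 0.2, -6.5]
width: 0.0132
grip_force: 58.9
```

Emit:
step_arm --rows '[[[0,0,-20,0,0,0,-1],[0,0,-20,0,0,0,-1],[0,0,-20,0,0,0,-1],[0,0,-20,0,0,0.03,-1],[0,0,-14,0,0,0.05,-1]]]'

```text
t: 20.87
position: [0.47, 0.26, 0.2133]
eef_rot: [-0.0, 0.681, 0.732, -0.001]
force: [0.8, 0.2, -6.8]
width: 0.0129
grip_force: 58.9
```

Emit:
step_arm --rows '[[[0,0,-8,0,0,0.06,-1],[0,0,0,0,0,0.07,-1],[0,0,0,0,0,0.07,-1],[0,0,0,0,0,0.07,-1],[0,0,0,0,0,0.06,-1]]]'

```text
t: 21.28
position: [0.4692, 0.2599, 0.2195]
eef_rot: [-0.001, 0.793, 0.61, -0.002]
force: [-0.1, 0.8, -7.6]
width: 0.0129
grip_force: 58.9
```

```bash
python3 go.py .4843 -.2885 .22 -14.9;python3 - <<'E'
from h import *
a=eyes.get_image("top");b=eyes.get_image("side")
cv2.imwrite("pics/lift.png",np.hstack([cv2.resize(a[130:310,120:290,::-1],(400,420)),cv2.resize(b[70:230,140:300,::-1],(400,420))]))
E
```

```text
t 21.28 pos [0.4692 0.2599 0.2195] yaw -14.85 tilt [-0.0034 -0.0013] F [-0.1  0.8 -7.6] w 0.0129 g 58.9 j [-0.96  0.57  0.62  1.87 -0.44  0.84 -0.37]
shift now-axes [-5.262e+02  1.552e+02  2.000e-01] goal-axes [-5.261e+02  1.556e+02 -5.000e-01] turn [-0.003   0.0022  0.0008]
```

View pics/lift.png

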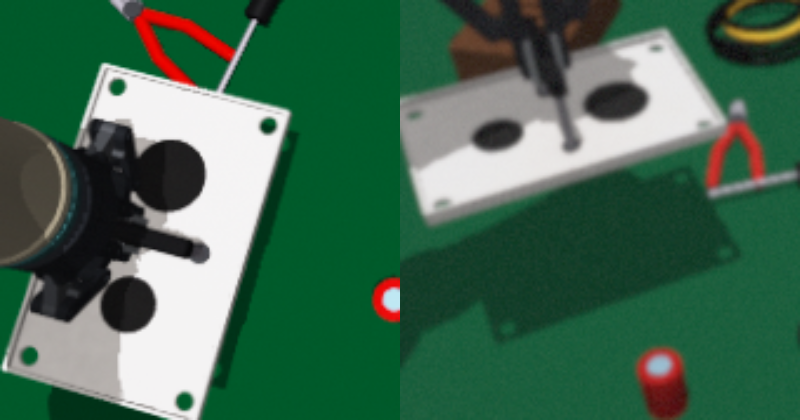

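Tray held level, turned to deck heading. Carrying it over.

Emit:
step_arm --rows '[[[-8,2,0,0,0,0,-1],[-18,5,0,0,0,0,-1],[-25,7,0,0,0,0,-1],[-25,8,0,0,0,0,-1],[-25,7,0,0,0,0,-1]]]'

```text
t: 21.8
position: [0.4728, 0.1534, 0.2201]
eef_rot: [0.0, 0.791, 0.612, -0.001]
force: [1.3, 0.4, -6.6]
width: 0.0133
grip_force: 58.9
```

Emit:
step_arm --rows '[[[-25,7,0,0,0,0,-1],[-25,8,0,0,0,0,-1],[-25,7,0,0,0,0,-1],[-25,8,0,0,0,0,-1],[-25,7,0,0,0,0,-1]]]'

```text
t: 22.22
position: [0.4769, 0.023, 0.2203]
eef_rot: [-0.0, 0.791, 0.612, -0.0]
force: [0.6, 0.3, -7.9]
width: 0.0131
grip_force: 58.9
```

Emit:
step_arm --rows '[[[-25,7,0,0,0,0,-1],[-25,8,0,0,0,0,-1],[-25,7,0,0,0,0,-1],[-25,8,0,0,0,0,-1],[-25,7,0,0,0,0,-1]]]'

```text
t: 22.63
position: [0.4808, -0.1071, 0.2202]
eef_rot: [-0.0, 0.791, 0.612, -0.0]
force: [0.0, 0.1, -6.3]
width: 0.0132
grip_force: 58.9
```

Emit:
step_arm --rows '[[[-25,7,0,0,0,0,-1],[-25,8,0,0,0,0,-1],[-25,7,0,0,0,0,-1],[-25,8,0,0,0,0,-1],[-25,7,0,0,0,0,-1]]]'

```text
t: 23.05
position: [0.4848, -0.2371, 0.2201]
eef_rot: [-0.001, 0.791, 0.611, -0.0]
force: [0.7, -0.7, -6.5]
width: 0.0132
grip_force: 58.9
```

Emit:
step_arm --rows '[[[-20,5,0,0,0,0,-1],[-10,3,0,0,0,0,-1],[0,0,0,0,0,0,-1],[0,0,0,0,0,0,-1],[0,0,0,0,0,0,-1]]]'

```text
t: 23.47
position: [0.4858, -0.2647, 0.2198]
eef_rot: [-0.001, 0.791, 0.612, 0.0]
force: [0.9, 0.1, -7.1]
width: 0.0128
grip_force: 58.9
```

```bash
python3 go.py .4843 -.2885 .18 -14.9
```

```text
t 23.47 pos [ 0.4858 -0.2647  0.2198] yaw -14.57 tilt [-0.0012  0.0026] F [ 0.9  0.1 -7.1] w 0.0128 g 58.9 j [ 0.08  0.58  0.57  1.83 -0.41  0.85  0.6 ]
shift now-axes [-23.5   4.6  39.7] goal-axes [-23.4   4.7  39.8] turn [-0.0019 -0.0022  0.0058]
```

Emit:
step_arm --rows '[[[-6,1,0,0,0,0.006,-1],[-10,2,5,0,0,0,-1],[-6,1,10,0,0,0,-1],[-1,0,10,0,0,0,-1],[0,0,10,0,0,0,-1]]]'

```text
t: 23.88
position: [0.4833, -0.2906, 0.1839]
eef_rot: [-0.0, 0.794, 0.608, -0.0]
force: [0.5, 0.5, -7.3]
width: 0.0127
grip_force: 58.9
```

Emit:
step_arm --rows '[[[0,0,4,0,0,0,-1],[0,0,0,0,0,0,-1],[0,0,0,0,0,0,-1],[0,0,0,0,0,0,-1],[0,0,0,0,0,0,-1]]]'

```text
t: 24.3
position: [0.4844, -0.29, 0.1817]
eef_rot: [0.0, 0.793, 0.609, 0.0]
force: [0.3, 0.6, -7.5]
width: 0.0128
grip_force: 58.9
```

```bash
python3 go.py .4843 -.2885 .18 -14.9
python3 - <<'E'
from h import *
a=eyes.get_image("top");b=eyes.get_image("side")
cv2.imwrite("pics/over.png",np.hstack([cv2.resize(a[140:310,400:540,::-1],(380,461)),cv2.resize(b[220:400,300:480,::-1],(420,461))]))
H,S,V=hsv(a)
for c,ar,s in blobs(((V<70)|(S>120)),8,700,(405,140,540,310)): print(c.round(1),ar,s,cast("top",c,.1234+.004).round(4))
t=np.radians(-14.9);R=np.array([[np.cos(t),-np.sin(t)],[np.sin(t),np.cos(t)]])
print([(np.array([.4843,-.2885])+R@[sx*.106,sy*.061]).round(4) for sx,sy in((1,1),(1,-1),(-1,1),(-1,-1))])
E
```

```text
t 24.3 pos [ 0.4844 -0.29    0.1817] yaw -14.99 tilt [ 0.0009 -0.0004] F [ 0.3  0.6 -7.5] w 0.0128 g 58.9 j [ 0.15  0.64  0.53  1.84 -0.45  0.78  0.66]
shift now-axes [ 1.4 -0.5  1.7] goal-axes [ 1.4 -0.5  1.7] turn [ 0.001   0.0002 -0.0016]
[468.6 164.4] 30 [6 6] [[ 0.6021 -0.2586]]
[484.  253.2] 368 [21 23] [[ 0.4358 -0.278 ]]
[518.1 255. ] 29 [6 8] [[ 0.4321 -0.3418]]
[428.6 274.2] 65 [10  9] [[ 0.3986 -0.1748]]
[array([ 0.6024, -0.2568]), array([ 0.5711, -0.3747]), array([ 0.3975, -0.2023]), array([ 0.3662, -0.3202])]
```

View pics/over.png

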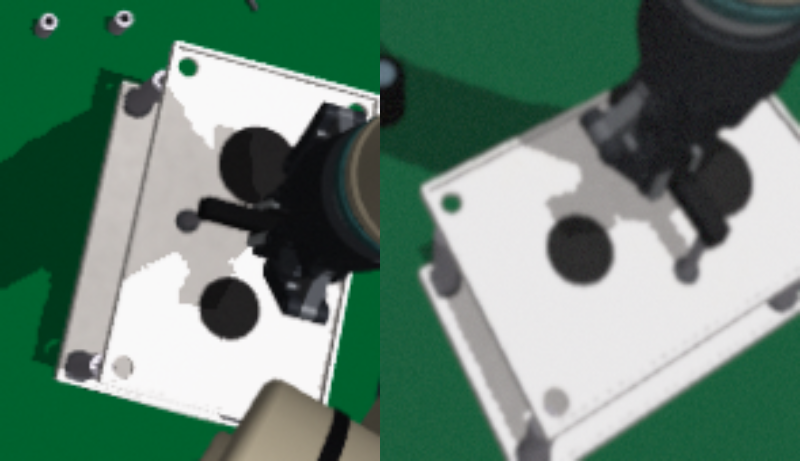

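Holes are about 1 mm from the posts (hole at (188,66) in the crop, nearest shoulder visible just left of it by parallax). Lowering with a 1 mm correction.

Emit:
step_arm --rows '[[[1,0,3,0,0,0,-1],[0,0,5,0,0,0,-1],[0,0,4,0,0,0,-1],[0,0,3,0,0,0,-1],[0,0,0,0,0,0,-1]]]'

```text
t: 24.82
position: [0.4838, -0.2885, 0.1653]
eef_rot: [-0.001, 0.793, 0.609, -0.0]
force: [-0.7, 0.4, -6.8]
width: 0.0129
grip_force: 58.9
```

Emit:
step_arm --rows '[[[0,0,2,0,0,0,-1],[0,0,2,0,0,0,-1],[0,0,2,0,0,0,-1],[0,0,0,0,0,0,-1],[0,0,0,0,0,0,-1]]]'

```text
t: 25.23
position: [0.4842, -0.2889, 0.1602]
eef_rot: [-0.0, 0.793, 0.609, -0.0]
force: [0.6, 0.2, -5.8]
width: 0.0131
grip_force: 58.9
```

```bash
python3 go.py .4843 -.289 .1416 -14.9
```

```text
t 25.23 pos [ 0.4842 -0.2889  0.1602] yaw -15.02 tilt [-0.0002  0.0002] F [ 0.6  0.2 -5.8] w 0.0131 g 58.9 j [ 0.17  0.67  0.51  1.85 -0.47  0.74  0.68]
shift now-axes [-0.1  0.1 18.6] goal-axes [-0.1  0.1 18.6] turn [-0.0003 -0.0001 -0.0021]
```

Emit:
step_arm --rows '[[[0,0,2,0,0,-0.002,-1],[0,0,2,0,0,0,-1],[0,0,2,0,0,0,-1],[0,0,2,0,0,0,-1],[0,0,0,0,0,0,-1]]]'

```text
t: 25.65
position: [0.484, -0.2887, 0.1518]
eef_rot: [-0.0, 0.793, 0.61, -0.0]
force: [0.1, -0.5, -7.8]
width: 0.0129
grip_force: 58.9
```

Emit:
step_arm --rows '[[[0,0,2,0,0,0,-1],[0,0,2,0,0,0,-1],[0,0,2,0,0,0,-1],[0,0,1,0,0,0,-1],[0,0,0,0,0,0,-1]]]'

```text
t: 26.07
position: [0.4841, -0.2888, 0.145]
eef_rot: [-0.0, 0.793, 0.609, -0.0]
force: [0.9, 0.5, -7.2]
width: 0.0129
grip_force: 58.9
```

Emit:
step_arm --rows '[[[0,0,1,0,0,0,-1],[0,0,0,0,0,0,-1],[0,0,0,0,0,0,-1],[0,0,0,0,0,0,-1],[0,0,0,0,0,0,-1]]]'

```text
t: 26.48
position: [0.4843, -0.289, 0.1444]
eef_rot: [0.0, 0.793, 0.609, 0.0]
force: [0.6, -0.4, -7.3]
width: 0.0127
grip_force: 58.9
```

```bash
python3 go.py .4843 -.289 .1416 -14.9
```

```text
t 26.48 pos [ 0.4843 -0.289   0.1444] yaw -14.9 tilt [ 0.0001 -0.0001] F [ 0.6 -0.4 -7.3] w 0.0127 g 58.9 j [ 0.18  0.69  0.49  1.87 -0.49  0.7   0.69]
shift now-axes [-0.  -0.   2.8] goal-axes [-0.  -0.   2.8] turn [0.0002 0.0001 0.    ]
```

Emit:
step_arm --rows '[[[0,0,1,0,0,0,-1],[0,0,1,0,0,0,-1],[0,0,0,0,0,0,-1],[0,0,0,0,0,0,-1],[0,0,0,0,0,0,-1]]]'

```text
t: 26.9
position: [0.4843, -0.289, 0.1423]
eef_rot: [-0.0, 0.793, 0.609, -0.0]
force: [0.7, 0.2, -6.5]
width: 0.0127
grip_force: 58.9
```

Emit:
step_arm --rows '[[[0,0,1,0,0,0,-1],[0,0,0,0,0,0,-1],[0,0,0,0,0,0,-1],[0,0,0,0,0,0,-1],[0,0,0,0,0,0,-1]]]'

```text
t: 27.32
position: [0.4844, -0.2891, 0.1416]
eef_rot: [0.0, 0.793, 0.609, 0.0]
force: [-1.2, 0.6, -1.9]
width: 0.0128
grip_force: 59.6
```

Emit:
step_arm --rows '[[[0,0,0.5,0,0,0,-1],[0,0,0,0,0,0,-1],[0,0,0,0,0,0,-0.6],[0,0,0,0,0,0,-0.2],[0,0,0,0,0,0,0.2]]]'

```text
t: 27.73
position: [0.4848, -0.2893, 0.141]
eef_rot: [0.001, 0.793, 0.609, 0.0]
force: [0.0, 0.3, 0.0]
width: 0.0403
grip_force: 0.0
```

Emit:
step_arm --rows '[[[0,0,0,0,0,0,0.6],[0,0,0,0,0,0,0.6],[0,0,-5,0,0,0,0.6],[0,0,-15,0,0,0,0.6],[0,0,-25,0,0,0,1]]]'

```text
t: 28.15
position: [0.483, -0.288, 0.1846]
eef_rot: [-0.002, 0.793, 0.609, -0.001]
force: [0.1, 0.7, 0.1]
width: 0.0786
grip_force: 0.0
```

Emit:
step_arm --rows '[[[0,0,-35,0,0,-0.05,1],[0,0,-30,0,0,-0.1,1],[0,0,-10,0,0,-0.12,1],[0,0,0,0,0,-0.12,1],[0,0,0,0,0,-0.12,1]]]'

```text
t: 28.57
position: [0.4848, -0.2893, 0.2625]
eef_rot: [0.001, 0.611, 0.792, 0.0]
force: [-0.3, 0.5, -1.0]
width: 0.0856
grip_force: 0.0
```

Emit:
step_arm --rows '[[[0,0,0,0,0,-0.12,1],[0,0,0,0,0,-0.12,1],[0,0,0,0,0,-0.12,1],[0,0,0,0,0,-0.12,1],[0,0,0,0,0,-0.12,1]]]'

```text
t: 28.98
position: [0.4842, -0.2891, 0.2612]
eef_rot: [0.0, 0.35, 0.937, -0.0]
force: [-0.2, -0.6, 0.3]
width: 0.0855
grip_force: 0.0
```

Emit:
step_arm --rows '[[[0,0,0,0,0,-0.12,1],[0,0,0,0,0,-0.12,1],[0,0,0,0,0,-0.12,1],[0,0,0,0,0,-0.1,1],[0,0,0,0,0,0,1]]]'

```text
t: 29.4
position: [0.4841, -0.2892, 0.2612]
eef_rot: [0.0, 0.129, 0.992, -0.0]
force: [-0.1, -0.6, 1.0]
width: 0.0854
grip_force: 0.0
```

```bash
python3 go.py .6893 -.0855 .2 75.1
```

```text
t 29.4 pos [ 0.4841 -0.2892  0.2612] yaw 75.17 tilt [ 0.0003 -0.0001] F [-0.1 -0.6  1. ] w 0.0854 g 0.0 j [ 0.39  0.49  0.15  1.75 -0.09  0.91  1.89]
shift now-axes [-146.2  249.5   61.2] goal-axes [-145.9  249.6   61.2] turn [-0.      0.0003  0.0012]
```

Emit:
step_arm --rows '[[[-8,14,0,0,0,0,1],[-20,34,0,0,0,0,1],[-20,34,0,0,0,0,1],[-20,34,0,0,0,0,1],[-20,34,0,0,0,0,1]]]'

```text
t: 29.82
position: [0.609, -0.1656, 0.2612]
eef_rot: [0.0, 0.132, 0.991, -0.0]
force: [0.1, -0.7, -0.5]
width: 0.0852
grip_force: 0.0
```

Emit:
step_arm --rows '[[[-20,34,0,0,0,0,1],[-20,34,0,0,0,0,1],[-12,20,15,0,0,0,1],[-6,11,30,0,0,0,1],[0,0,40,0,0,0,1]]]'

```text
t: 30.23
position: [0.6945, -0.0814, 0.1778]
eef_rot: [0.005, 0.129, 0.992, 0.001]
force: [1.0, 0.2, -0.9]
width: 0.0856
grip_force: 0.0
```

Emit:
step_arm --rows '[[[0,0,40,0,0,0,1],[0,0,40,0,0,0,1],[0,0,25,0,0,0,1],[0,0,10,0,0,0,1],[0,0,0,0,0,0,1]]]'

```text
t: 30.65
position: [0.6876, -0.0858, 0.0579]
eef_rot: [-0.003, 0.131, 0.991, -0.0]
force: [0.0, 0.9, 0.3]
width: 0.0856
grip_force: 0.0
```

Emit:
step_arm --rows '[[[0,0,0,0,0,0,1],[0,0,0,0,0,0,1],[0,0,0,0,0,0,1],[0,0,0,0,0,0,1],[0,0,0,0,0,0,1]]]'

```text
t: 31.07
position: [0.6904, -0.0861, 0.0624]
eef_rot: [0.001, 0.13, 0.991, 0.0]
force: [-0.7, -0.1, 0.3]
width: 0.0852
grip_force: 0.0
```

```bash
python3 go.py .6893 -.0855 .015 75.1
python3 - <<'E'
from h import *
a=eyes.get_image("top");b=eyes.get_image("side")
cv2.imwrite("pics/seat.png",np.hstack([cv2.resize(a[150:310,410:540,::-1],(390,480)),cv2.resize(b[220:400,300:480,::-1],(410,480))]))
H,S,V=hsv(a)
for c,ar,s in blobs((V<70)&(S<140),100,800,(405,140,540,310)): print(c.round(1),ar,s,cast("top",c,.090).round(4))
E
```

```text
t 31.07 pos [ 0.6904 -0.0861  0.0624] yaw 75.04 tilt [ 0.0024 -0.0001] F [-0.7 -0.1  0.3] w 0.0852 g 0.0 j [ 0.02  0.91  0.11  1.51 -0.13  0.73  1.5 ]
shift now-axes [ 1.3  0.2 47.4] goal-axes [ 1.2  0.3 47.4] turn [ 0.0005  0.0023 -0.001 ]
[438.2 217.5] 679 [ 22 193] [[ 0.5061 -0.2058]]
[492.  204.9] 293 [14 27] [[ 0.5309 -0.3127]]
[501.6 228.8] 300 [36 17] [[ 0.4841 -0.3287]]
[482.3 255.7] 106 [ 9 19] [[ 0.4329 -0.2879]]
```

View pics/seat.png

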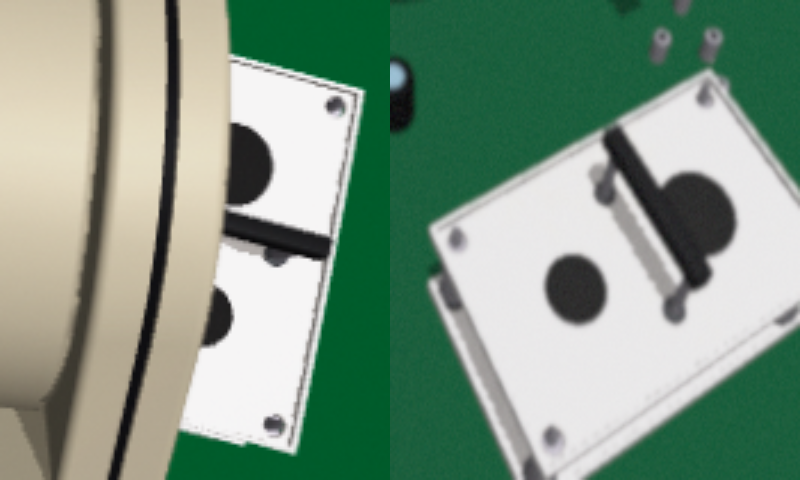

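Tray seated: pins show through all visible holes. Now blue filter.

Emit:
step_arm --rows '[[[1,0,12,0,0,0,1],[0,0,18,0,0,0,1],[0,0,12,0,0,0,1],[0,0,5,0,0,0,1],[0,0,0,0,0,0,1]]]'

```text
t: 31.58
position: [0.687, -0.0855, 0.0114]
eef_rot: [-0.002, 0.13, 0.992, -0.0]
force: [0.5, 0.5, -0.3]
width: 0.0857
grip_force: 0.0
```

Emit:
step_arm --rows '[[[0,0,0,0,0,0,1],[0,0,0,0,0,0,1],[0,0,0,0,0,0,1],[0,0,0,0,0,0,1],[0,0,0,0,0,0,1]]]'

```text
t: 32.0
position: [0.689, -0.0858, 0.0144]
eef_rot: [0.001, 0.13, 0.992, 0.0]
force: [1.4, -0.3, -0.3]
width: 0.0855
grip_force: 0.0
```

```bash
python3 go.py .6893 -.0855 .015 75.1
python3 - <<'E'
from h import *
b=eyes.get_image("side");H,S,V=hsv(b)
for c,ar,s in blobs((V<70)&(S<140),100,1500,(320,240,480,400)): print(c.round(1),ar,s,cast("side",c,.090).round(4))
E
```

```text
t 32.0 pos [ 0.689  -0.0858  0.0144] yaw 75.05 tilt [ 0.001  -0.0001] F [ 1.4 -0.3 -0.3] w 0.0855 g 0.0 j [ 0.03  0.97  0.1   1.52 -0.14  0.66  1.51]
shift now-axes [-0.2  0.3 -0.6] goal-axes [-0.2  0.3 -0.6] turn [ 0.0002  0.001  -0.0008]
[426.1 298.5] 1254 [57 60] [[ 0.524  -0.2931]]
[381. 328.] 459 [25 24] [[ 0.4351 -0.2771]]
```

Emit:
step_arm --rows '[[[0,0,0,0,0,0,-1],[0,0,0,0,0,0,-1],[0,0,0,0,0,0,-1],[0,0,0,0,0,0,-1],[0,0,0,0,0,0,-1]]]'

```text
t: 32.47
position: [0.6891, -0.0858, 0.0144]
eef_rot: [0.001, 0.13, 0.992, 0.0]
force: [0.1, -0.7, 3.5]
width: 0.0467
grip_force: 61.8
```

Emit:
step_arm --rows '[[[0,0,0,0,0,0,-1],[0,0,0,0,0,0,-1],[0,0,0,0,0,0,-1],[0,0,-5,0,0,0,-1],[0,0,-10,0,0,0,-1]]]'

```text
t: 32.88
position: [0.6869, -0.0855, 0.0274]
eef_rot: [-0.002, 0.13, 0.992, -0.0]
force: [-0.5, -0.1, -1.0]
width: 0.0469
grip_force: 61.7
```

Emit:
step_arm --rows '[[[0,0,-25,0,0,0,-1],[0,0,-40,0,0,0,-1],[0,0,-40,0,0,0,-1],[0,0,-40,0,0,0,-1],[0,0,-40,0,0,0,-1]]]'

```text
t: 33.3
position: [0.688, -0.0857, 0.2161]
eef_rot: [-0.0, 0.13, 0.991, -0.0]
force: [0.2, 0.4, -0.6]
width: 0.0463
grip_force: 61.7
```

Emit:
step_arm --rows '[[[0,0,-20,0,0,0,-1],[0,0,0,0,0,0,-1],[0,0,0,0,0,0,-1],[0,0,0,0,0,0,-1],[0,0,0,0,0,0,-1]]]'

```text
t: 33.72
position: [0.6873, -0.0855, 0.2318]
eef_rot: [-0.002, 0.13, 0.992, 0.0]
force: [-0.0, 0.1, -0.7]
width: 0.0464
grip_force: 61.7
```

```bash
python3 go.py .5323 -.3020 .235 75.1
```

```text
t 33.72 pos [ 0.6873 -0.0855  0.2318] yaw 75.06 tilt [-0.0039  0.0005] F [-0.   0.1 -0.7] w 0.0464 g 61.7 j [ 0.01  0.71  0.14  1.4  -0.11  1.04  1.48]
shift now-axes [  93.9 -249.2   -2.7] goal-axes [  94.1 -249.1   -3.2] turn [-0.0005 -0.0039 -0.0007]
```

Emit:
step_arm --rows '[[[6,-15,0,0,0,0,-1],[12,-33,0,0,0,0,-1],[14,-36,0,0,0,0,-1],[14,-36,0,0,0,0,-1],[14,-36,0,0,0,0,-1]]]'

```text
t: 34.13
position: [0.5883, -0.2217, 0.2319]
eef_rot: [-0.002, 0.13, 0.992, 0.0]
force: [-0.3, -0.9, -0.9]
width: 0.0465
grip_force: 61.7
```

Emit:
step_arm --rows '[[[14,-36,0,0,0,0,-1],[12,-31,0,0,0,0,-1],[6,-18,0,0,0,0,-1],[3,-8,10,0,0,0,-1],[0,0,20,0,0,0,-1]]]'

```text
t: 34.55
position: [0.5318, -0.305, 0.2041]
eef_rot: [0.001, 0.132, 0.991, -0.001]
force: [1.5, 0.5, -1.1]
width: 0.0465
grip_force: 61.7
```

Emit:
step_arm --rows '[[[0,0,30,0,0,0,-1],[0,0,25,0,0,0,-1],[0,0,15,0,0,0,-1],[0,0,5,0,0,0,-1],[0,0,0,0,0,0,-1]]]'

```text
t: 34.97
position: [0.5318, -0.2998, 0.126]
eef_rot: [-0.002, 0.129, 0.992, 0.001]
force: [0.2, 0.8, -1.0]
width: 0.0469
grip_force: 61.7
```

Emit:
step_arm --rows '[[[0,0,0,0,0,0,-1],[0,0,0,0,0,0,-1],[0,0,0,0,0,0,-1],[0,0,0,0,0,0,-1],[0,0,0,0,0,0,-1]]]'

```text
t: 35.38
position: [0.533, -0.302, 0.1296]
eef_rot: [0.001, 0.13, 0.992, -0.0]
force: [0.2, 0.1, -0.2]
width: 0.0467
grip_force: 61.7
```

```bash
python3 go.py .5323 -.3020 .1044 75.1
```

```text
t 35.38 pos [ 0.533  -0.302   0.1296] yaw 75.05 tilt [ 0.0014 -0.0006] F [ 0.2  0.1 -0.2] w 0.0467 g 61.7 j [ 0.4   0.72  0.11  1.73 -0.12  0.7   1.89]
shift now-axes [ 0.8 -0.2 25.2] goal-axes [ 0.7 -0.2 25.2] turn [-0.0003  0.0015 -0.0008]
```

Emit:
step_arm --rows '[[[0,0,9,0,0,0,-1],[0,0,8,0,0,0,-1],[0,0,5,0,0,0,-1],[0,0,1,0,0,0,-1],[0,0,0,0,0,0,-1]]]'

```text
t: 35.8
position: [0.5321, -0.3016, 0.1049]
eef_rot: [-0.001, 0.13, 0.992, 0.0]
force: [0.3, -0.4, -0.4]
width: 0.0468
grip_force: 61.8
```

Emit:
step_arm --rows '[[[0,0,0,0,0,0,-1],[0,0,0,0,0,0,-1],[0,0,1,0,0,0,-1],[0,0,0,0,0,0,-1],[0,0,0,0,0,0,-1]]]'

```text
t: 36.22
position: [0.5326, -0.3019, 0.1049]
eef_rot: [0.0, 0.13, 0.992, -0.0]
force: [-0.6, 0.4, -0.5]
width: 0.0468
grip_force: 61.8
```

Emit:
step_arm --rows '[[[0,0,1,0,0,0,-1],[0,0,0,0,0,0,-1],[0,0,0,0,0,0,-1],[0,0,0,0,0,0,-1],[0,0,0,0,0,0,-1]]]'

```text
t: 36.63
position: [0.5327, -0.3019, 0.1043]
eef_rot: [0.0, 0.13, 0.992, -0.0]
force: [-1.2, 1.6, 5.5]
width: 0.0468
grip_force: 62.2
```

Contact. Release, rise, on to the black lens.

Emit:
step_arm --rows '[[[0,0,0,0,0,0,0.2],[0,0,0,0,0,0,0.4],[0,0,-1,0,0,0,0.6],[0,0,-2,0,0,0,0.8],[0,0,-6,0,0,0,1]]]'

```text
t: 37.05
position: [0.532, -0.3015, 0.1122]
eef_rot: [-0.001, 0.13, 0.992, 0.0]
force: [-0.2, 0.7, -0.9]
width: 0.085
grip_force: 0.0
```

Emit:
step_arm --rows '[[[0,0,-20,0,0,0,1],[0,0,-30,0,0,0,1],[0,0,-40,0,0,0,1],[0,0,-20,0,0,0,1],[0,0,-10,0,0,0,1]]]'

```text
t: 37.47
position: [0.5342, -0.3029, 0.237]
eef_rot: [0.003, 0.13, 0.991, -0.001]
force: [-0.1, -0.5, 0.1]
width: 0.0853
grip_force: 0.0
```

Emit:
step_arm --rows '[[[0,0,0,0,0,0,1],[0,0,0,0,0,0,1],[0,0,0,0,0,0,1],[0,0,0,0,0,0,1],[0,0,0,0,0,0,1]]]'

```text
t: 37.88
position: [0.5318, -0.3014, 0.2311]
eef_rot: [-0.001, 0.13, 0.992, 0.001]
force: [0.3, 0.1, 0.5]
width: 0.0854
grip_force: 0.0
```

```bash
python3 go.py .4553 -.065 .1 75.1
```

```text
t 37.88 pos [ 0.5318 -0.3014  0.2311] yaw 75.06 tilt [-0.0028  0.0014] F [0.3 0.1 0.5] w 0.0854 g 0.0 j [ 0.38  0.59  0.14  1.65 -0.1   0.91  1.87]
shift now-axes [134.5 208.6 131.6] goal-axes [134.7 208.8 131.1] turn [ 0.0006 -0.0031 -0.0007]
```

Emit:
step_arm --rows '[[[10,15,0,0,0,0,1],[20,32,0,0,0,0,1],[22,34,0,0,0,0,1],[22,34,0,0,0,0,1],[22,34,0,0,0,0,1]]]'

```text
t: 38.3
position: [0.477, -0.1316, 0.2319]
eef_rot: [-0.001, 0.13, 0.991, 0.0]
force: [1.3, -0.0, -0.5]
width: 0.0853
grip_force: 0.0
```

Emit:
step_arm --rows '[[[20,32,0,0,0,0,1],[14,18,10,0,0,0,1],[5,10,25,0,0,0,1],[0,0,40,0,0,0,1],[0,0,35,0,0,0,1]]]'

```text
t: 38.72
position: [0.4562, -0.0637, 0.1217]
eef_rot: [0.001, 0.129, 0.992, 0.0]
force: [0.7, 0.7, -0.7]
width: 0.0855
grip_force: 0.0
```

Emit:
step_arm --rows '[[[0,0,15,0,0,0,1],[0,0,5,0,0,0,1],[0,0,0,0,0,0,1],[0,0,0,0,0,0,1],[0,0,0,0,0,0,1]]]'

```text
t: 39.13
position: [0.4569, -0.0653, 0.1038]
eef_rot: [0.001, 0.13, 0.991, 0.0]
force: [-0.2, -0.5, 0.3]
width: 0.0854
grip_force: 0.0
```

```bash
python3 go.py .4553 -.065 .028 75.1
```

```text
t 39.13 pos [ 0.4569 -0.0653  0.1038] yaw 75.04 tilt [ 0.0021 -0.0003] F [-0.2 -0.5  0.3] w 0.0854 g 0.0 j [ 0.03  0.61  0.08  2.16 -0.13  0.37  1.52]
shift now-axes [ 1.8 -0.1 75.8] goal-axes [ 1.7 -0.1 75.8] turn [ 0.0003  0.0021 -0.001 ]
```

Emit:
step_arm --rows '[[[1.5,0,12,0,0,0,1],[0,0,18,0,0,0,1],[0,0,15,0,0,0,1],[0,0,5,0,0,0,1],[0,0,0,0,0,0,1]]]'

```text
t: 39.55
position: [0.4547, -0.0647, 0.0528]
eef_rot: [-0.0, 0.13, 0.991, 0.0]
force: [-0.4, -0.3, -0.4]
width: 0.0855
grip_force: 0.0
```

```bash
python3 go.py .4553 -.065 .033 75.1
```

```text
t 39.55 pos [ 0.4547 -0.0647  0.0528] yaw 75.04 tilt [-0.0002  0.0001] F [-0.4 -0.3 -0.4] w 0.0855 g 0.0 j [ 0.04  0.71  0.05  2.18 -0.15  0.25  1.54]
shift now-axes [-0.7 -0.1 19.8] goal-axes [-0.7 -0.1 19.8] turn [ 0.     -0.0002 -0.001 ]
```

j6 nears its limit here, so I'll tilt about the closing axis by 0.1 rad, which leaves the lens upright, and keep that tilt until it is placed.

Emit:
step_arm --rows '[[[0,0,0,0,0.02,0,1],[0,0,0,0,0.03,0,1],[0,0,0,0,0.03,0,1],[0,0,0,0,0.02,0,1],[0,0,0,0,0,0,1]]]'

```text
t: 39.97
position: [0.4567, -0.0651, 0.0541]
eef_rot: [-0.048, 0.13, 0.99, 0.006]
force: [0.5, 0.1, -0.0]
width: 0.0857
grip_force: 0.0
```

Emit:
step_arm --rows '[[[0,0,0,0,0,0,1],[0,0,0,0,0,0,1],[0,0,0,0,0,0,1],[0,0,0,0,0,0,1],[0,0,0,0,0,0,1]]]'

```text
t: 40.38
position: [0.4544, -0.0646, 0.0529]
eef_rot: [-0.05, 0.13, 0.99, 0.007]
force: [0.2, -0.1, -0.4]
width: 0.0851
grip_force: 0.0
```

```bash
python3 go.py .4553 -.065 .033 75.1
```

```text
t 40.38 pos [ 0.4544 -0.0646  0.0529] yaw 75.06 tilt [-0.0965  0.0258] F [ 0.2 -0.1 -0.4] w 0.0851 g 0.0 j [ 0.05  0.74  0.06  2.1  -0.14  0.41  1.54]
shift now-axes [-3.  -0.1 19.7] goal-axes [-1.  -0.1 19.9] turn [ 0.     -0.1001 -0.0007]
```

j6 is up to 0.41. Continue down and grip.

Emit:
step_arm --rows '[[[-1.5,0,8,0,0,0,1],[-1,0,8,0,0,0,1],[0,0,4,0,0,0,1],[0,0,0,0,0,0,1],[0,0,0,0,0,0,1]]]'

```text
t: 40.8
position: [0.4545, -0.0648, 0.032]
eef_rot: [-0.05, 0.13, 0.99, 0.006]
force: [-0.7, 0.4, -0.3]
width: 0.0854
grip_force: 0.0
```

Emit:
step_arm --rows '[[[0,0,0,0,0,0,1],[0,0,0,0,0,0,1],[0,0,0,0,0,0,-1],[0,0,0,0,0,0,-1],[0,0,0,0,0,0,-1]]]'

```text
t: 41.22
position: [0.4552, -0.0648, 0.0328]
eef_rot: [-0.049, 0.13, 0.99, 0.007]
force: [0.3, -0.1, -1.0]
width: 0.0516
grip_force: 0.0
```

Emit:
step_arm --rows '[[[0,0,0,0,0,0,-1],[0,0,0,0,0,0,-1],[0,0,0,0,0,0,-1],[0,0,0,0,0,0,-1],[0,0,0,0,0,0,-1]]]'

```text
t: 41.63
position: [0.4552, -0.0648, 0.033]
eef_rot: [-0.049, 0.13, 0.99, 0.007]
force: [-0.6, 0.2, 6.0]
width: 0.0343
grip_force: 59.5
```

```bash
python3 go.py .4553 -.065 .193 75.1; python3 go.py .4355 -.2764 .033 75.1
```

```text
t 41.63 pos [ 0.4552 -0.0648  0.033 ] yaw 75.06 tilt [-0.0961  0.0258] F [-0.6  0.2  6. ] w 0.0343 g 59.5 j [ 0.06  0.78  0.05  2.1  -0.14  0.37  1.54]
shift now-axes [  15.8   -0.2 -159.2] goal-axes [  -0.2   -0.2 -160. ] turn [ 0.0002 -0.0997 -0.0007]
t 41.63 pos [ 0.4552 -0.0648  0.033 ] yaw 75.06 tilt [-0.0961  0.0258] F [-0.6  0.2  6. ] w 0.0343 g 59.5 j [ 0.06  0.78  0.05  2.1  -0.14  0.37  1.54]
shift now-axes [ -35.4 -209.5   -3.5] goal-axes [ -35.4 -209.6    0. ] turn [ 0.0002 -0.0997 -0.0007]
```

Emit:
step_arm --rows '[[[1,0,-8,0,0,0,-1],[2,0,-20,0,0,0,-1],[3,0,-35,0,0,0,-1],[4,0,-40,0,0,0,-1],[3,0,-30,0,0,0,-1]]]'

```text
t: 42.05
position: [0.4554, -0.065, 0.1688]
eef_rot: [-0.049, 0.13, 0.99, 0.006]
force: [-0.3, 0.4, -0.8]
width: 0.0344
grip_force: 59.9
```

Emit:
step_arm --rows '[[[2,0,-20,0,0,0,-1],[1,0,-8,0,0,0,-1],[-3,-15,0,0,0,0,-1],[-5,-30,-1,0,0,0,-1],[-6,-36,0,0,0,0,-1]]]'

```text
t: 42.47
position: [0.4479, -0.1452, 0.1937]
eef_rot: [-0.05, 0.127, 0.991, 0.007]
force: [0.8, -1.3, -2.3]
width: 0.0342
grip_force: 60.0
```

Emit:
step_arm --rows '[[[-6,-36,-1,0,0,0,-1],[-6,-36,0,0,0,0,-1],[-5,-30,-1,0,0,0,-1],[-3,-18,0,0,0,0,-1],[-1,-8,0,0,0,0,-1]]]'

```text
t: 42.88
position: [0.4336, -0.2793, 0.193]
eef_rot: [-0.05, 0.132, 0.99, 0.006]
force: [0.9, -0.1, -1.3]
width: 0.0343
grip_force: 60.0
```

Emit:
step_arm --rows '[[[0,0,0,0,0,0,-1],[0,0,0,0,0,0,-1],[0,0,0,0,0,0,-1],[0,0,0,0,0,0,-1],[0,0,0,0,0,0,-1]]]'

```text
t: 43.3
position: [0.4357, -0.2743, 0.1939]
eef_rot: [-0.05, 0.129, 0.99, 0.007]
force: [0.4, -0.4, -1.1]
width: 0.0341
grip_force: 60.0
```

```bash
python3 go.py .4355 -.2764 .123 75.1;python3 - <<'E'
from h import *
a=eyes.get_image("top");b=eyes.get_image("side")
cv2.imwrite("pics/bl.png",np.hstack([cv2.resize(a[140:310,400:540,::-1],(380,461)),cv2.resize(b[200:400,290:480,::-1],(420,461))]))
E
```

```text
t 43.3 pos [ 0.4357 -0.2743  0.1939] yaw 75.2 tilt [-0.0966  0.0264] F [ 0.4 -0.4 -1.1] w 0.0341 g 60.0 j [ 0.4   0.55  0.14  1.87 -0.06  0.82  1.88]
shift now-axes [-7.4 -2.2 70.5] goal-axes [-0.3 -2.1 70.9] turn [ 0.0007 -0.1003  0.0017]
```

View pics/bl.png

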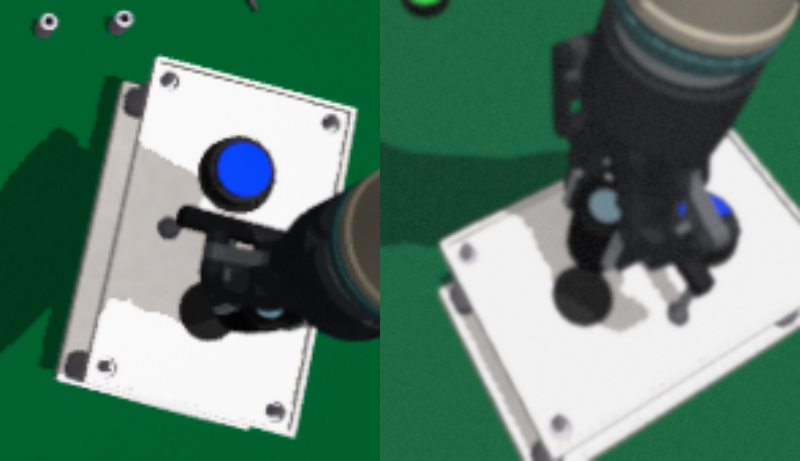

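Blue is on its pad, pins show in all four holes, and the black lens is held upright above the narrow pad. Lowering.

Emit:
step_arm --rows '[[[-1,-1,12,0,0,0,-1],[-2,0,20,0,0,0,-1],[-2,0,18,0,0,0,-1],[-1,0,10,0,0,0,-1],[-1,0,5,0,0,0,-1]]]'

```text
t: 43.82
position: [0.4348, -0.2762, 0.1273]
eef_rot: [-0.051, 0.13, 0.99, 0.007]
force: [0.0, -0.1, -0.9]
width: 0.0346
grip_force: 60.0
```

Emit:
step_arm --rows '[[[0,0,2,0,0,0,-1],[0,0,0,0,0,0,-1],[0,0,0,0,0,0,-1],[0,0,0,0,0,0,-1],[0,0,0,0,0,0,-1]]]'

```text
t: 44.23
position: [0.4357, -0.2772, 0.1273]
eef_rot: [-0.049, 0.13, 0.99, 0.006]
force: [-0.1, -0.0, -1.5]
width: 0.0343
grip_force: 60.0
```

```bash
python3 go.py .4355 -.2764 .123 75.1
```

```text
t 44.23 pos [ 0.4357 -0.2772  0.1273] yaw 75.05 tilt [-0.0952  0.0251] F [-0.1 -0.  -1.5] w 0.0343 g 60.0 j [ 0.42  0.65  0.12  1.92 -0.08  0.67  1.89]
shift now-axes [-0.   0.7  4.3] goal-axes [0.4 0.7 4.3] turn [-0.0003 -0.0987 -0.0008]
```

Emit:
step_arm --rows '[[[0,0.5,2,0,0,0,-1],[0,0,1,0,0,0,-1],[0,0,0,0,0,0,-1],[0,0,0,0,0,0,-1],[0,0,0,0,0,0,-1]]]'

```text
t: 44.65
position: [0.4351, -0.2763, 0.1235]
eef_rot: [-0.05, 0.13, 0.99, 0.007]
force: [0.2, 0.0, -0.9]
width: 0.0345
grip_force: 60.0
```

Emit:
step_arm --rows '[[[0,0,1,0,0,0,-1],[0,0,0,0,0,0,-1],[0,0,0,0,0,0,-1],[0,0,0,0,0,0,-1],[0,0,0,0,0,0,-1]]]'

```text
t: 45.07
position: [0.4352, -0.2764, 0.123]
eef_rot: [-0.049, 0.13, 0.99, 0.006]
force: [-0.1, 0.9, 5.3]
width: 0.034
grip_force: 60.5
```

Emit:
step_arm --rows '[[[0,0,0,0,0,0,-0.1],[0,0,0,0,0,0,0.3],[0,0,0,0,0,0,0.7],[0,0,0,0,0,0,1],[0.5,0,-5,0,0,0,1]]]'

```text
t: 45.48
position: [0.4344, -0.2759, 0.1269]
eef_rot: [-0.05, 0.13, 0.99, 0.007]
force: [-0.7, -0.1, -0.1]
width: 0.0838
grip_force: 0.0
```

Emit:
step_arm --rows '[[[1,0,-10,0,0,0,1],[2,0,-20,0,0,0,1],[3,0,-30,0,0,0,1],[4,0,-40,0,0,0,1],[2,0,-20,0,0,0,1]]]'

```text
t: 45.9
position: [0.4362, -0.2773, 0.2528]
eef_rot: [-0.047, 0.13, 0.99, 0.005]
force: [-0.5, -0.7, 0.1]
width: 0.0854
grip_force: 0.0
```

Emit:
step_arm --rows '[[[0,20,-10,0,0,0,1],[0,36,0,0,0,0,1],[0,38,0,0,0,0,1],[0,38,0,0,0,0,1],[0,38,0,0,0,0,1]]]'

```text
t: 46.32
position: [0.4801, -0.1108, 0.2594]
eef_rot: [-0.049, 0.13, 0.99, 0.007]
force: [1.3, -0.8, 0.7]
width: 0.0853
grip_force: 0.0
```

Emit:
step_arm --rows '[[[0,38,0,0,0,0,1],[0,38,0,0,0,0,1],[0,38,0,0,0,0,1],[0,38,0,0,0,0,1],[0,38,0,0,0,0,1]]]'

```text
t: 46.73
position: [0.5291, 0.0731, 0.2593]
eef_rot: [-0.049, 0.13, 0.99, 0.007]
force: [1.0, 0.2, -0.1]
width: 0.0855
grip_force: 0.0
```

Emit:
step_arm --rows '[[[0,38,0,0,0,0,1],[0,38,0,0,0,0,1],[0,30,0,0,0,0,1],[0,15,0,0,0,0,1],[0,0,0,0,0,0,1]]]'

```text
t: 47.15
position: [0.56, 0.1928, 0.2586]
eef_rot: [-0.049, 0.127, 0.991, 0.008]
force: [-0.0, -0.4, -0.1]
width: 0.0853
grip_force: 0.0
```

Run:
```python
from h import *
a=eyes.get_image("top");b=eyes.get_image("side")
cv2.imwrite("pics/end.png",np.hstack([cv2.resize(a[120:310,270:540,::-1],(440,310*1)),cv2.resize(b[140:400,220:500,::-1],(334,310))]))
t=np.radians(-14.9);R=np.array([[np.cos(t),-np.sin(t)],[np.sin(t),np.cos(t)]]);c0=np.array([.484,-.2891])
for n,im,bx in("top",a,(415,140,540,310)),("side",b,(310,200,490,400)):
    H,S,V=hsv(im)
    for c,ar,s in blobs((H>105)&(H<130)&(S>150)&(V>100),20,900,bx): print(n,"blue local",(R.T@(cast(n,c,.106)[0]-c0)).round(4))
    for c,ar,s in blobs((H>85)&(H<110)&(S>25)&(S<140)&(V>110),30,300,bx): print(n,"glass local",ar,(R.T@(cast(n,c,.138)[0]-c0)).round(4))
    for nm,m,z in[("green",(H>50)&(H<75)&(S>150)&(V>150),.016),("red",((H<8)|(H>172))&(S>150)&(V>100),.03)]:
        for c,ar,s in blobs(m,100,900,(230,120,400,275)): print(n,nm,cast(n,c,z).round(4))
print(read_state()["position"],read_state()["t"])
```

```text
top blue local [0.0514 0.0004]
top glass local 94 [-0.0506 -0.0001]
top green [[0.576  0.0485]]
top red [[0.4304 0.0876]]
side blue local [ 0.0504 -0.0013]
side glass local 161 [-0.0505 -0.0007]
side green [[0.5759 0.0475]]
side red [[0.6497 0.2757]]
side red [[0.4315 0.0902]]
[0.55985505 0.18690594 0.25837259] 47.25
```

View pics/end.png

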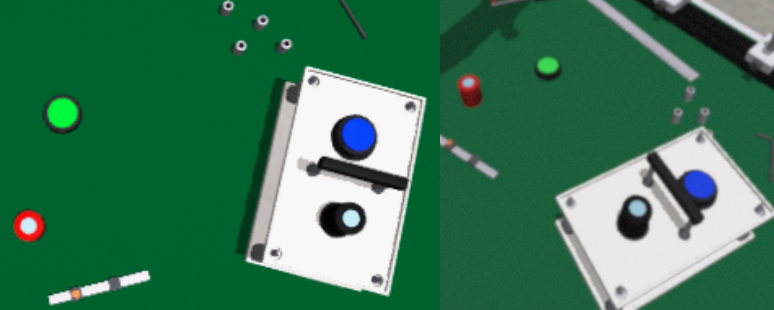

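The final view shows the tray seated with all four pins through, the blue filter and black lens centred on their pads to about 1.5 mm, and the spares unmoved.

```bash
python3 -c "
from workcell import r; print(r.job_done())"
```

```text
the job is handed in; nothing more can be done
None
```

I made up both kits, seated the upper tray on all four posts and handed the job in at about 47 s; the spares stayed put, but the tray hides the lower kit, so its final position rests on contact felt at set-down, not on a picture.

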